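# Tip a case out of the row, lay it down in the tipping cradle and put it away in the drawer

### The arm

A 6-joint arm with a two-finger parallel gripper is mounted at the origin on the work surface. World frame = base frame: x ahead of the robot, y to its left, z up, the work surface at z = 0. Lengths are in m, angles in degrees, forces in N, time in s.
With the tool pointing down it reaches from about 0.375 to 0.9 m from the base axis. Payload 3.1 kg.
Tool frame: the origin (TCP) lies on the centre line of the jaws, within the pads' length; the fingertips stand 14 mm ahead of it and the grasp point (between the pads) lies 5 mm behind it (bot.tips_ahead is the distance from the TCP to the fingertips, in m); z points along the fingers, y is the line along which they close (so a half turn about z gives the same grasp; the last joint's range is limited). The gripper opens to 87 mm and grips with 3 to 60 N. Pads are 19 mm wide; open, the fingers measure 117 mm over their backs; the gripper's body (75 mm by 190 mm) begins 51 mm behind the grasp point.
Start: joints at [67.065, 30.224, 82.088, -0, 67.689, -10.227], TCP at [0.137, 0.61, 0.215] pointing down, gripper open.
Joint ranges: [-176.69, 176.69], [-43.24, 126.21], [12.49, 139.97], [-82, 262], [0, 151.66], [-163.58, 163.58]. Speed limits (degrees/s): [159.86, 159.86, 180, 180, 180, 180].

### API

Orientations are given as a 3x3 rotation matrix whose columns are the frame's x, y, z axes.
In Python, from rig import bot gives the robot as it stands.
- The arm moves only by the tool play_rows, never from a script. Its argument "moves" is a list that holds one entry, the list of rows, each a list of 6 numbers: the shift along the tool's x, y, z in mm, then the turn, a rotation vector about the tool's x, y, z in rad. A call has 1 to 5 rows; each row shifts and turns the commanded pose from where the row before left it, along the tool's axes as they then stand; what a row does not reach is not made up. A row lasts 1/10 s, in which the tool goes at most 50 mm and 8.59 degrees, less where a joint would pass 70% of its speed; a pose out of reach is approached as far as the arm can. A call with a gripper value outside its range is refused whole. "fingers" is the opening, from -1 (shut) to 1 (fully open), set as the call begins (left out, the last holds). The fingers move at their own pace and stop on an object; the grip force is fixed at half the most. Time passes only in rows, so rows that do not move let the fingers close. It gives the time, the measured TCP pose, the force, the opening and the grip force at its end, in the units of the state.
- bot.read_state(): the state, without advancing time (a new reading comes with each control period).
- bot.capture(name): name is "side" or "top" or "wrist"; returns a dict with "image" (384x512x3 uint8, blue, green, red), "fx", "fy", "cx", "cy" (pixels), "R" (3x3) and "t" (3): a world point X has camera coordinates R X + t. Camera axes: x right, y down, z forward; pixel columns grow to the right and rows downward; lengths in m; the calibration is good to about 2 mm. A picture is of the moment at which its call begins. There is no depth.
- bot.hand_in(): hands the job in; it is judged then, once.
Trained networks look in a picture, given as the dict that the camera call returned (one of the last four; its "shot" number tells which), for a name from the list of things; names that differ only in an ending like _2 or _b are one class to them, and where a whole thing is asked for, a point or a joint stands for the part that bears it (a point fixed in the world has none). Each returns a list of dicts, best first, with "confidence" (0 to 1); they miss things now and then, are a little off and sometimes report something else, mostly with a low value. They report only what shows in the picture. A call takes as long as a camera call. They do not tell look-alikes from the thing itself.
- bot.search_frame(picture, query): "centre" ([column, row] in pixels, amid what is visible of it).
- bot.silhouettes(picture, query): "pixels" (384x512 bool, what is visible of it) and "centre" ([column, row] in pixels, amid what is visible of it).
- bot.pinpoint(picture, query): "centre" ([column, row] in pixels: a listed point, or the origin of a listed thing).
The state is a dict: "time_s": time; "joint_positions": joint angles; "qvel": joint speeds; "tau": joint torques, N m; "position": TCP position; "tcp_rot": TCP orientation; "force": force on the tool from outside, world axes, zero at the start; "moment": the same for the moment, N m; "opening": opening from 0.0 (shut) to 1.0 (fully open); "grasp_force": force on a finger pad.
Only numpy, scipy, OpenCV 4.12 (cv2) and the standard library are available. Lean on these libraries where they do the work, as an engineer would, in place of code of your own. Each camera call takes 0.05 s, during which the arm holds its last target. There are 200 camera calls.

### The job

From the tightly packed row in the rack, take the one case with the round top: first tip its top out towards the robot and leave it leaning by itself on the rack's front bar, then lift it out, stand it in the leaning cradle with its foot on the ledge and let go. Push the case down with the cradle until the cradle is fully flat and draw back, then grip the case afresh and lay it in the empty drawer, flat on the floor and lengthwise, and let go. Leave the other cases standing in the rack and the flask where it is.

Things in the scene. Friction and masses are not known exactly. Their poses are not given: they have to be found in the camera images.
- rack: Plywood rack with four cases standing on end side by side in a row along its y (pitch 36.5 mm, gaps 2.5 mm). Origin on the bench under the row's centre, x to the back (away from the robot), z up. Floor 8 mm thick; back panel 100 mm high, inner face 18 mm and outer face 26 mm behind the origin; side cheeks 88 mm high, 164 mm over all. Fixed.
- rack_bar (a point): Middle of the steel bar, 10 mm thick, along the front of the rack (y): 55 mm in front (-x) of the row's centre, 80 mm above the bench. A case tipped forward about its foot falls on to it and rests there by itself, leaning about 0.5 rad.
- case_mid (a point): Centre of the case to move: light wood, 30 deep (x) x 34 wide (y) x 165 mm long (z), about 0.2 kg. Its top is a half round arch (radius 17 mm, seen from the front), the only round one, so the tip gives no grip; the sides are flat up to 148 mm from the foot. z points from foot to top, x to the rack's back at the start. It stands in any of the four slots and is 15 mm taller than the rest.
- case_foot (a point): Centre of the same case's foot (bottom end), 82.5 mm below case_mid, same axes. Held near the top with a light grip the case swings about the fingers: a firm grip keeps its angle.
- neighbour_a: Flat-topped case, 30 x 34 x 150 mm, standing in the rack; origin at the centre of its foot, z up. Stays there.
- neighbour_b: As neighbour_a, in another slot.
- neighbour_c: As neighbour_a, in another slot.
- cradle (a joint): Angle of the tipping cradle (rad): 0 would be upright; at the start it leans 0.38 to 0.5 towards the robot and it swings down towards the robot to 1.571 (fully flat, end stop). Stiff friction hinge (0.4 N m): it stays wherever it is left, also with the case in it; pushing at 130 mm from the hinge takes 1 to 4 N.
- cradle_seat (a point): Inner corner of the cradle, on the hinge axis, mid-width, 50 mm above the bench; turns with it. z runs along the back plate (24 wide, 140 long, 6 mm thick, surface at x=0) to its free end, up at the start, towards the robot when flat; x points out of the plate on the case's side; y along the hinge. A seated case has its foot at x=15 mm, y=0, z=0.
- cradle_ledge (a point): Outer edge, mid-width, of the cradle's foot ledge, 32 mm from the back plate; same axes as cradle_seat. The ledge (surface at z=0) carries the case's foot; cheeks 30 mm high (z) on both sides leave 44 mm for the 34 mm wide case.
- tipper: Fixed dark steel base of the cradle, 70 mm wide, 10 mm thick, from 180 mm in front (-x, towards the robot) to 35 mm behind its origin, which lies on the bench under the hinge; two hinge ears at y = 27 to 35 mm either side, 60 mm high; a small rubber rest, 43 mm high, 120 mm in front.
- drawer_in (a point): Centre of the inner floor (8 mm above the bench) of an empty dark wood drawer lying open on the bench, fixed. Inner floor 234 mm (x, lengthwise) x 134 mm (y); walls 8 mm thick, rising to 45 mm above the bench; the front board with a black pull, on the -x side, to 55 mm.
- flask: Small glass flask, round belly 68 mm wide, thin neck, 140 mm high, standing on the bench beyond the cradle; origin at the centre of its underside. Stays there.
Not all that is in view belongs to the job. What is shaped like the part that bears case_mid but purple or turquoise is not meant.

How it is judged (in metres and radians):
On the way, in this order (a step that is already met when the one before it is completed fails the run):
1. the round-topped case is tipped out of the row, leaning at least 0.3 rad with its foot still on the rack's floor and resting on the rack, not touched by the fingers (angle between case_foot's own z axis and vertical above 0.3 rad and z of case_foot in the frame of rack below 0.03 m and x of case_foot in the frame of rack between -0.03 and 0.03 m and contact force between case and rack above 0.3 N and contact force between the fingers and case below 0.3 N), for 0.2 s.
2. the case stands in the leaning cradle (cradle under 0.8 rad), foot on the ledge (within 12 mm), along the back plate (within 0.15 rad), let go (x of case_foot in the frame of cradle_seat between 0.005 and 0.027 m and y of case_foot in the frame of cradle_seat between -0.012 and 0.012 m and z of case_foot in the frame of cradle_seat between -0.006 and 0.012 m and angle between the z axis of case_foot and the z axis of cradle_seat, either way round below 0.15 rad and contact force between the fingers and case below 0.3 N and value of joint cradle below 0.8 rad), for 0.2 s.
3. cradle fully down (over 1.48 rad) with the case still lying in it, let go (x of case_foot in the frame of cradle_seat between 0.005 and 0.027 m and y of case_foot in the frame of cradle_seat between -0.012 and 0.012 m and z of case_foot in the frame of cradle_seat between -0.006 and 0.012 m and angle between the z axis of case_foot and the z axis of cradle_seat, either way round below 0.15 rad and contact force between the fingers and case below 0.3 N and value of joint cradle above 1.48 rad), for 0.2 s.
At the end, for the whole second after the job is handed in: The round-topped case lies at rest flat on the drawer's inner floor (centre 8 to 22 mm above it, level within 0.07 rad), lengthwise within 0.25 rad, wholly inside the walls, released; the other three cases stand in the rack and the flask stands in place (angle between case_foot's own z axis and vertical between 1.5 and 1.64 rad and x of case_mid in the frame of drawer_in between -0.045 and 0.045 m and y of case_mid in the frame of drawer_in between -0.055 and 0.055 m and z of case_mid in the frame of drawer_in between 0.008 and 0.022 m and angle between the z axis of case_foot and the x axis of drawer_in, either way round below 0.25 rad and linear speed of case below 0.02 m/s and angle between each of neighbour_a, neighbour_b, neighbour_c's own z axis and vertical below 0.4 rad); the robot touches nothing.
It fails at once if another case is moved more than 40 mm or tilted over 0.4 rad ((distance of neighbour_a from where it was at the start of the episode above 0.04 m or angle between neighbour_a's own z axis and vertical above 0.4 rad) or (distance of neighbour_b from where it was at the start of the episode above 0.04 m or angle between neighbour_b's own z axis and vertical above 0.4 rad) or (distance of neighbour_c from where it was at the start of the episode above 0.04 m or angle between neighbour_c's own z axis and vertical above 0.4 rad)).
It fails at once if the flask is moved more than 30 mm or tipped over 0.4 rad (distance of flask from where it was at the start of the episode above 0.03 m or angle between flask's own z axis and vertical above 0.4 rad).
It also fails if it takes over 67 s, if anything falls off the work surface, if the arm or the gripper's body presses on something with over 40 N, if the wrist force passes 120 N, or if a joint passes its speed limit or range.

## Working session

There is one attempt and no reset: what is moved stays moved. The work goes in short steps, Python scripts to look and compute and a tool call to move; the robot and the scene stay as the last step left them, time stands still between calls to the robot, and variables do not carry over. Pictures are saved under pics/ and viewed, at most 10 in all, crops included, and the job is handed in when it is done.

Besides the shell and the picture viewer there is one more tool, called after ">>>" in YAML: its name, and indented under it one key for each argument. play_rows: Moves the arm, as the interface text tells. Its arguments: {"type":"object","properties":{"moves":{"type":"array","items":{"type":"array","items":{"type":"array","items":{"type":"number"}}}},"fingers":{"type":"number"}},"required":["moves"]}

```bash
ls; mkdir -p pics; cat > h.py <<'E'
import numpy as np, cv2
from rig import bot
def tri(obs):
    A=[];b=[]
    for c,(u,v) in obs:
        R=np.array(c["R"]);t=np.array(c["t"])
        for k,f,cc,p in((0,c["fx"],c["cx"],u),(1,c["fy"],c["cy"],v)):
            a=(p-cc)/f
            A.append(R[k]-a*R[2]); b.append(a*t[2]-t[k])
    x,r,_,_=np.linalg.lstsq(np.array(A),np.array(b),rcond=None)
    return x, np.abs(np.array(A)@x-b).max()*1000
def ray(c,p,z):  # point on plane Z=z
    R=np.array(c["R"]);t=np.array(c["t"]);o=-R.T@t
    d=R.T@np.array([(p[0]-c["cx"])/c["fx"],(p[1]-c["cy"])/c["fy"],1]); return o+d*(z-o[2])/d[2]
def proj(c,X):
    q=np.array(c["R"])@np.array(X)+np.array(c["t"]); return [c["fx"]*q[0]/q[2]+c["cx"],c["fy"]*q[1]/q[2]+c["cy"]]
E
python3 - <<'E'
from h import *
np.set_printoptions(precision=3,suppress=True)
S=bot.capture("side");T=bot.capture("top")
cv2.imwrite("pics/a.png",np.vstack([S["image"],T["image"]])[:, :] if 0 else np.hstack([cv2.resize(S["image"],(400,300)),cv2.resize(T["image"],(400,300))]))
cv2.imwrite("pics/s.png",cv2.resize(S["image"],(800,600)));cv2.imwrite("pics/t.png",cv2.resize(T["image"],(800,600)))
for c in(S,T): print(-np.array(c["R"]).T@c["t"],c["fx"])
for q in["rack","rack_bar","case_mid","case_foot","neighbour_a","cradle_seat","cradle_ledge","tipper","drawer_in","flask"]:
    a=bot.pinpoint(S,q);b=bot.pinpoint(T,q)
    print(q,[(np.round(x["centre"],1).tolist(),round(x["confidence"],2)) for x in a[:4]],[(np.round(x["centre"],1).tolist(),round(x["confidence"],2)) for x in b[:4]], tri([(S,a[0]["centre"]),(T,b[0]["centre"])]) if a and b else "")
E
```

```text
pics
[ 0.33  -0.726  0.571] 419.3808351002604
[ 0.355 -0.01   1.402] 495.2221268352509
rack [([275.2, 296.1], 0.94)] [([347.1, 201.3], 0.83)] (array([ 0.54 , -0.248, -0.007]), np.float64(6.524385767313734))
rack_bar [([246.2, 274.0], 0.84)] [([356.4, 224.7], 0.56)] (array([ 0.474, -0.258,  0.077]), np.float64(1.644961877411033))
case_mid [([318.6, 224.7], 0.87), ([261.5, 236.3], 0.72), ([172.5, 228.9], 0.66)] [([327.3, 161.9], 0.87), ([305.7, 259.1], 0.7), ([333.0, 207.9], 0.55)] (array([ 0.642, -0.183,  0.082]), np.float64(1.0989604653613982))
case_foot [([313.5, 255.6], 0.83), ([259.8, 271.7], 0.78), ([179.2, 264.4], 0.67)] [([329.7, 209.1], 0.75), ([323.0, 168.3], 0.72), ([303.1, 260.8], 0.65)] (array([ 0.566, -0.211,  0.043]), np.float64(49.991998337054035))
neighbour_a [([269.3, 284.2], 0.96), ([276.4, 300.4], 0.6)] [([353.3, 204.4], 0.57), ([369.7, 200.8], 0.48)] (array([ 0.525, -0.257,  0.038]), np.float64(7.123441018656584))
cradle_seat [([279.2, 184.9], 0.91)] [([258.6, 164.1], 0.64)] (array([0.64 , 0.005, 0.054]), np.float64(3.416710233034026))
cradle_ledge [([291.7, 183.4], 0.72)] [([264.0, 158.4], 0.63), ([332.6, 207.7], 0.32)] (array([ 0.658, -0.011,  0.064]), np.float64(0.9269600863168748))
tipper [([278.1, 205.4], 0.77)] [([258.8, 173.1], 0.87)] (array([ 0.632,  0.003, -0.001]), np.float64(3.202311968115268))
drawer_in [([210.0, 158.5], 0.68)] [([174.4, 207.5], 0.71)] (array([0.529, 0.243, 0.011]), np.float64(1.7810747414526151))
flask [([346.9, 212.8], 0.57)] [([284.0, 122.1], 0.76), ([338.6, 206.2], 0.53)] (array([ 0.778, -0.069, -0.003]), np.float64(2.9061325014967387))
```

View pics/s.png

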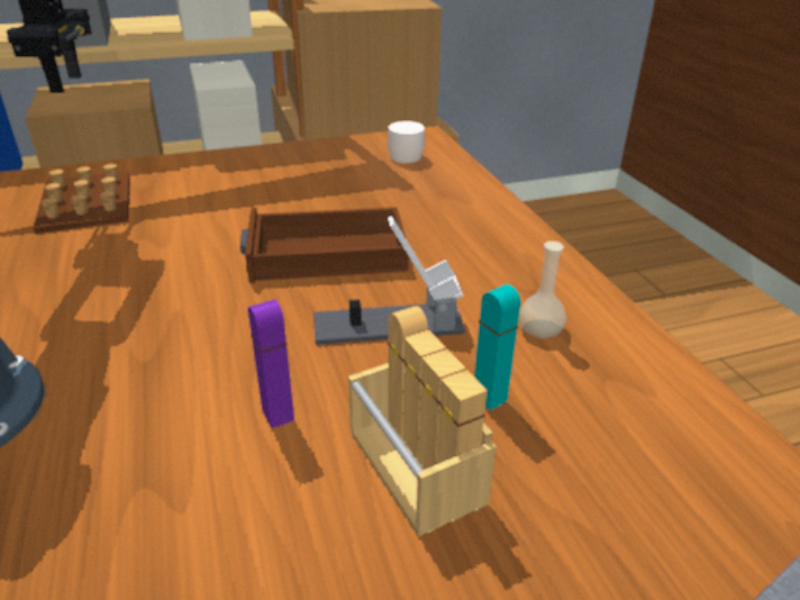

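View pics/t.png

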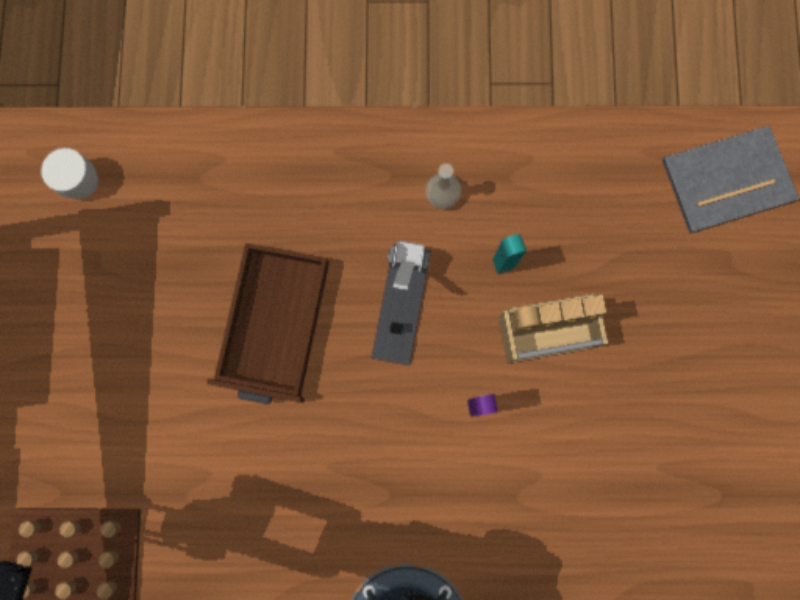

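Candidates in the 800x600 side picture: purple upright (270,360), turquoise upright (497,345), and the light-wood row in the rack, where the leftmost case (408,325; top picture 527,315) has the only round top. I choose that one. Next I fit the fixture poses and check it in a close crop.

```bash
cat > fit.py <<'E'
from h import *
from scipy.optimize import minimize
def box(x0,x1,y0,y1,z0,z1): return np.array([[x,y,z] for x in(x0,x1) for y in(y0,y1) for z in(z0,z1)],float)/1000
def place(P,x,y,yaw):
    c,s=np.cos(yaw),np.sin(yaw); return P@np.array([[c,-s,0],[s,c,0],[0,0,1]]).T+[x,y,0]
def render(c,boxes,K=4):
    m=np.zeros((384*K,512*K),np.uint8)
    for P in boxes:
        q=np.array([proj(c,p) for p in P]); q=(q+.5)*K-.5
        h=cv2.convexHull(q.astype(np.float32))
        cv2.fillConvexPoly(m,np.round(h*16).astype(np.int32),1,shift=4)
    return cv2.resize(m.astype(np.float32),(512,384),interpolation=cv2.INTER_AREA)
def fit(cams,masks,model,p0,step):
    def f(p):
        e=0
        for c,m in zip(cams,masks):
            r=render(c,model(p)); e+=np.abs(r-m).sum()/m.sum()
        return e
    S=np.vstack([p0]+[np.array(p0)+np.eye(len(p0))[i]*step[i] for i in range(len(p0))])
    r=minimize(f,p0,method="Nelder-Mead",options=dict(initial_simplex=S,maxiter=250,xatol=1e-4,fatol=1e-4))
    return r.x,r.fun
def mask(c,q,near=None):
    l=bot.silhouettes(c,q)
    if near is not None: l=sorted(l,key=lambda d:np.hypot(*(np.array(d["centre"])-near)))
    return l[0]["pixels"].astype(np.float32)
rackB=[box(-60,26,-82,82,0,8),box(18,26,-82,82,0,100),box(-60,26,-82,-74,0,88),box(-60,26,74,82,0,88),box(-60,-50,-82,82,75,85)]
casesB=[box(-15,15,y-17,y+17,8,158) for y in(-54.75,-18.25,18.25)]+[box(-15,15,54.75-17,54.75+17,8,156),box(-15,15,54.75-12,54.75+12,156,168)]
drawB=[box(-117-8,125,-75,75,0,45),box(-125,-117,-75,75,0,55)]
tipB=[box(-180,35,-35,35,0,10)]
E
cat > p.py <<'E'
from fit import *
np.set_printoptions(precision=4,suppress=True)
S=bot.capture("side");T=bot.capture("top");C=[S,T]
M=[]
for c in C:
    m=mask(c,"rack")
    for d in bot.silhouettes(c,"neighbour_a"):
        if d["confidence"]>.5: m=np.maximum(m,d["pixels"])
    for d in bot.silhouettes(c,"case_mid"):
        n=proj(c,[.54,-.2,.16]); print("case",d["centre"],d["confidence"])
        if np.hypot(*(np.array(d["centre"])-n))<18: m=np.maximum(m,d["pixels"])
    M.append(m)
r,e=fit(C,M,lambda p:[place(b,*p) for b in rackB+casesB],[.535,-.25,.15],[.01,.01,.1]);print("rack",r,e)
rT,e=fit([T],M[1:],lambda p:[place(b,*p) for b in rackB+casesB],r,[.01,.01,.1]);print("rackT",rT,e)
D=[mask(c,"drawer_in") for c in C]
d,e=fit(C,D,lambda p:[place(b,*p) for b in drawB],[.529,.243,-.2],[.01,.01,.1]);print("drawer",d,e)
mt=[mask(c,"tipper") for c in C]
mc=[mask(c,"cradle_seat") for c in C]
for mm in (mt,mc):print([m.sum() for m in mm])
t,e=fit(C[1:],[np.maximum(mt[1],mc[1])],lambda p:[place(b,*p) for b in tipB+[box(-62,5,-12,12,50,170),box(-5,28,-28,28,50,75)]],[.635,.004,-.15],[.01,.01,.1]);print("tipT",t,e)
vis=[]
for c,bb in((S,0),(T,1)):
    im=cv2.resize(c["image"],None,fx=4,fy=4,interpolation=cv2.INTER_CUBIC)
    x0,y0=(215,180) if c is S else (225,130)
    im=im[y0*4:(y0+140)*4,x0*4:(x0+(100 if c is S else 100))*4]
    def dr(P,p,col):
        W=place(P,*p)
        for i in range(8):
            for j in range(i):
                if bin(i^j).count("1")==1:
                    a,b=[tuple(int(4*(v-o)+2) for v,o in zip(proj(c,W[k]),(x0,y0))) for k in(i,j)]
                    cv2.line(im,a,b,col,1)
    for b in rackB[1:4]+casesB[3:4]: dr(b,r,(255,0,0))
    dr(tipB[0],t,(0,255,0))
    vis.append(im)
cv2.imwrite("pics/c1.png",np.hstack(vis))
E
python3 p.py
```

```text
case [175.5, 229.1] 0.97
case [254.2, 223.7] 0.77
case [316.6, 219.5] 0.7
case [334.8, 206.1] 0.75
case [328.6, 162.6] 0.71
case [307.9, 261.1] 0.65
rack [ 0.5293 -0.2509  0.1627] 0.23784257471561432
rackT [ 0.53   -0.2508  0.1744] 0.07522021234035492
drawer [ 0.525   0.2435 -0.1912] 0.1386825144290924
[np.float32(2170.0), np.float32(1880.0)]
[np.float32(630.0), np.float32(369.0)]
tipT [ 0.6364 -0.0024 -0.1813] 0.04608585685491562
```

View pics/c1.png

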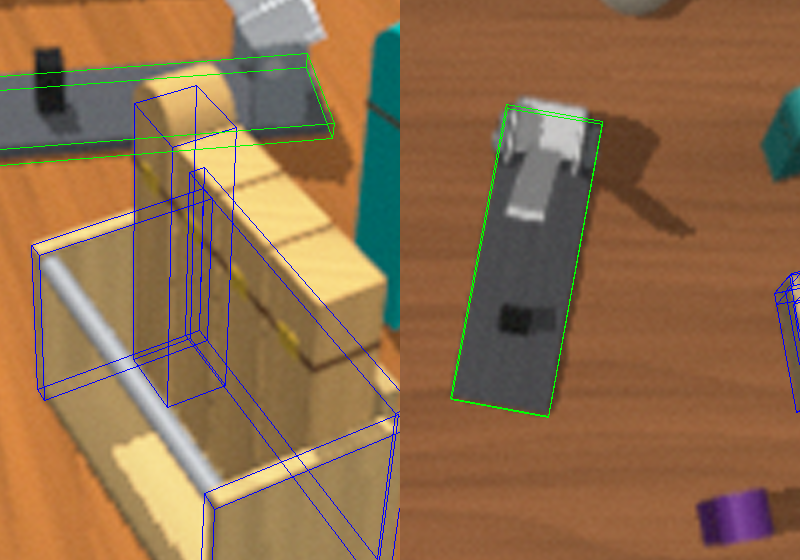

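The crop confirms it: the round-topped case is in the leftmost slot (arch at crop 190,85), and the rack and tipper outlines fit. Next I write a planning helper and approach above the slot.

```bash
cat > plan.py <<'E'
from h import *
from scipy.spatial.transform import Rotation as Ro
RK=[.5293,-.2509,.168]; TP=[.6364,-.0024,-.1813]; DR=[.525,.2435,-.1912]
def W(f,x,y,z):  # mm in a fixture frame -> world m
    c,s=np.cos(f[2]),np.sin(f[2]); return np.array([f[0]+(c*x-s*y)/1e3,f[1]+(s*x+c*y)/1e3,z/1e3])
def Rz(a): return Ro.from_euler("z",a).as_matrix()
def down(yaw_y): # tool pointing down, tool y at world heading yaw_y
    y=np.array([np.cos(yaw_y),np.sin(yaw_y),0]);z=np.array([0,0,-1.]);return np.column_stack([np.cross(y,z),y,z])
def lean(yaw,th,sg=1): # tool z = -(axis leaning th towards -x of frame), tool y = sg*frame y
    y=sg*Rz(yaw)@[0,1,0]; z=-(Rz(yaw)@[-np.sin(th),0,np.cos(th)]); return np.column_stack([np.cross(y,z),y,z])
def go(p0,R0,p1,R1,n=None):
    v=Ro.from_matrix(R0.T@R1).as_rotvec()
    k=max(np.linalg.norm(p1-p0)*1e3/48,np.linalg.norm(v)/.145); n=n or max(1,int(np.ceil(k)))
    p,R=np.array(p0),np.array(R0);rows=[]
    for i in range(1,n+1):
        q=p0+(p1-p0)*i/n; 
        d=np.concatenate([np.round(R.T@(q-p)*1e3,1),np.round(v/n,3)])
        p=p+R@d[:3]/1e3; R=R@Ro.from_rotvec(d[3:]).as_matrix(); rows.append(d.tolist())
    print(n,rows); return p,R
def now():
    s=bot.read_state(); return np.array(s["position"]),np.array(s["tcp_rot"])
E
python3 - <<'E'
from plan import *
p,R=now();print(p,R)
for y in (.168,.168+np.pi):
    print("y",y); go(p,R,W(RK,45,54.75,300),down(y))
E
```

```text
[0.13745575 0.60969343 0.21495677] [[-9.75505936e-01  2.19973111e-01  6.43334402e-06]
 [ 2.19973111e-01  9.75505935e-01  4.02460686e-05]
 [ 2.57728764e-06  4.06754415e-05 -9.99999999e-01]]
y 0.168
19 [[-31.2, -36.1, -4.5, 0.0, -0.0, 0.062], [-33.3, -34.1, -4.5, 0.0, -0.0, 0.062], [-35.4, -31.9, -4.4, 0.0, -0.0, 0.062], [-37.3, -29.7, -4.5, 0.0, -0.0, 0.062], [-39.1, -27.3, -4.5, 0.0, -0.0, 0.062], [-40.7, -24.9, -4.5, 0.0, -0.0, 0.062], [-42.2, -22.3, -4.4, 0.0, -0.0, 0.062], [-43.4, -19.6, -4.5, 0.0, -0.0, 0.062], [-44.6, -16.9, -4.5, 0.0, -0.0, 0.062], [-45.6, -14.1, -4.5, 0.0, -0.0, 0.062], [-46.3, -11.2, -4.5, 0.0, -0.0, 0.062], [-47.0, -8.4, -4.4, 0.0, -0.0, 0.062], [-47.4, -5.4, -4.5, 0.0, -0.0, 0.062], [-47.6, -2.5, -4.5, 0.0, -0.0, 0.062], [-47.7, 0.4, -4.5, 0.0, -0.0, 0.062], [-47.5, 3.5, -4.4, 0.0, -0.0, 0.062], [-47.3, 6.3, -4.5, 0.0, -0.0, 0.062], [-46.8, 9.3, -4.5, 0.0, -0.0, 0.062], [-46.1, 12.2, -4.5, 0.0, -0.0, 0.062]]
y 3.3095926535897933
19 [[-31.2, -36.1, -4.5, 0.0, 0.0, -0.103], [-27.3, -39.1, -4.5, 0.0, 0.0, -0.103], [-23.1, -41.7, -4.4, 0.0, 0.0, -0.103], [-18.8, -43.8, -4.5, 0.0, 0.0, -0.103], [-14.1, -45.6, -4.5, 0.0, 0.0, -0.103], [-9.3, -46.7, -4.5, 0.0, 0.0, -0.103], [-4.5, -47.5, -4.4, 0.0, 0.0, -0.103], [0.4, -47.7, -4.5, 0.0, 0.0, -0.103], [5.3, -47.4, -4.5, 0.0, 0.0, -0.103], [10.1, -46.6, -4.5, 0.0, 0.0, -0.103], [14.9, -45.3, -4.5, 0.0, 0.0, -0.103], [19.5, -43.5, -4.4, 0.0, 0.0, -0.103], [23.8, -41.3, -4.5, 0.0, 0.0, -0.103], [28.0, -38.7, -4.5, 0.0, 0.0, -0.103], [31.7, -35.5, -4.5, 0.0, 0.0, -0.103], [35.3, -32.1, -4.4, 0.0, 0.0, -0.103], [38.4, -28.3, -4.5, 0.0, 0.0, -0.103], [41.1, -24.2, -4.5, 0.0, 0.0, -0.103], [43.3, -19.9, -4.5, 0.0, 0.0, -0.103]]
```

>>> play_rows:
  moves:
    - [[-31.2,-36.1,-4.5,0,0,0.062],[-33.3,-34.1,-4.5,0,0,0.062],[-35.4,-31.9,-4.4,0,0,0.062],[-37.3,-29.7,-4.5,0,0,0.062],[-39.1,-27.3,-4.5,0,0,0.062]]
  fingers: -1

```text
time_s: 2.3
position: [0.2504, 0.3979, 0.2377]
tcp_rot: [[-0.861, 0.509, 0.001], [0.509, 0.861, 0.0], [-0.0, 0.001, -1.0]]
force: [1.0, 0.3, 0.1]
opening: 0.629
grasp_force: 0.0
```

>>> play_rows:
  moves:
    - [[-40.7,-24.9,-4.5,0,0,0.062],[-42.2,-22.3,-4.4,0,0,0.062],[-43.4,-19.6,-4.5,0,0,0.062],[-44.6,-16.9,-4.5,0,0,0.062],[-45.6,-14.1,-4.5,0,0,0.062]]

```text
time_s: 2.8
position: [0.3629, 0.1874, 0.2603]
tcp_rot: [[-0.664, 0.747, 0.001], [0.747, 0.664, 0.0], [-0.001, 0.001, -1.0]]
force: [1.3, 0.9, 0.9]
opening: 0.174
grasp_force: 0.0
```

>>> play_rows:
  moves:
    - [[-46.3,-11.2,-4.5,0,0,0.062],[-47,-8.4,-4.4,0,0,0.062],[-47.4,-5.4,-4.5,0,0,0.062],[-47.6,-2.5,-4.5,0,0,0.062],[-47.7,0.4,-4.5,0,0,0.062]]

```text
time_s: 3.3
position: [0.4752, -0.0233, 0.2826]
tcp_rot: [[-0.404, 0.915, 0.001], [0.915, 0.404, 0.0], [-0.0, 0.001, -1.0]]
force: [0.7, 0.2, 0.4]
opening: 0.009
grasp_force: 0.0
```

>>> play_rows:
  moves:
    - [[-47.5,3.5,-4.4,0,0,0.062],[-47.3,6.3,-4.5,0,0,0.062],[-46.8,9.3,-4.5,0,0,0.062],[-46.1,12.2,-4.5,0,0,0.062],[0,0,0,0,0,0]]

```text
time_s: 3.8
position: [0.5677, -0.1958, 0.3004]
tcp_rot: [[-0.165, 0.986, 0.004], [0.986, 0.165, -0.004], [-0.005, 0.004, -1.0]]
force: [-0.7, -0.4, -0.9]
opening: 0.003
grasp_force: 0.0
```

```bash
cat > ov.py <<'E'
from fit import *
from plan import *
def over(c,items,fn,k=None,crop=None):
    k=k or 1.5625; im=cv2.resize(c["image"],None,fx=k,fy=k,interpolation=cv2.INTER_CUBIC)
    for P,col in items:
        q=[tuple(int(k*(v+.5)) for v in proj(c,w)) for w in P]
        for i in range(8):
            for j in range(i):
                if bin(i^j).count("1")==1: cv2.line(im,q[i],q[j],col,1)
    if crop: x0,y0,x1,y1=[int(k*v) for v in crop]; im=im[y0:y1,x0:x1]
    cv2.imwrite(fn,im)
E
python3 - <<'E'
from ov import *
p,R=now();print(p,R,bot.read_state()["time_s"])
c=bot.capture("wrist")
print(-np.array(c["R"]).T@c["t"], c["fx"])
q=[place(b,*RK) for b in rackB[1:]+casesB]
over(c,[(b,(255,0,0)) for b in q],"pics/w1.png")
E
```

```text
[ 0.56767292 -0.19582036  0.30035623] [[-0.16451788  0.98636445  0.00436357]
 [ 0.98636092  0.16453694 -0.00444125]
 [-0.00509866  0.00357339 -0.99998062]] 3.8
[ 0.55458368 -0.11678338  0.46959025] 317.168819523424
```

View pics/w1.png

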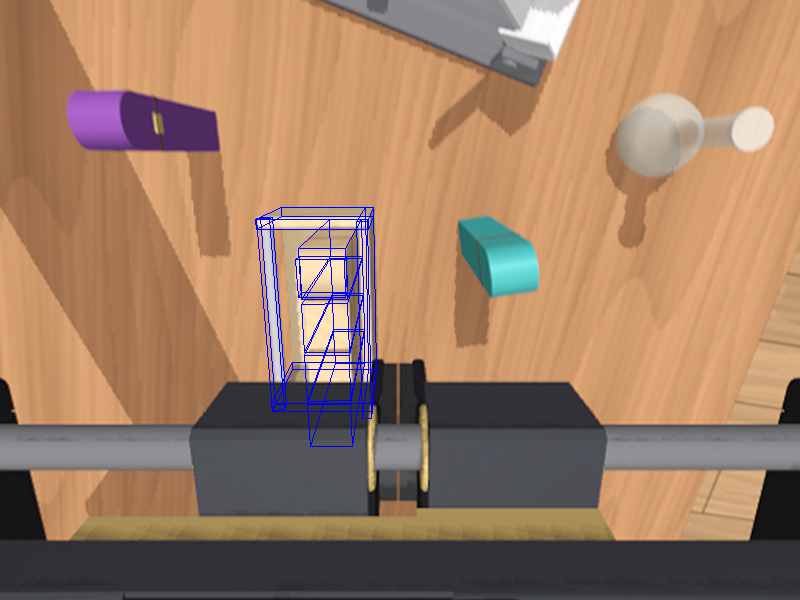

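The wrist overlay matches the rack cheeks and cases (corner at 262,222), so the rack pose is good. The next moves are the descent behind the round case and the tip.

```bash
python3 - <<'E'
from plan import *
p,R=now();print(p)
p,R=go(p,R,W(RK,45,54.75,149),down(.168))
p,R=go(p,R,W(RK,20,54.75,149),down(.168),5)
p,R=go(p,R,W(RK,-20,54.75,149),down(.168),5)
E
```

```text
[ 0.56567243 -0.19246227  0.29972182]
4 [[0.8, -0.2, 37.7, 0.0, 0.0, -0.0], [0.9, -0.2, 37.7, 0.0, 0.0, -0.0], [0.8, -0.2, 37.6, 0.0, 0.0, -0.0], [0.8, -0.2, 37.7, 0.0, 0.0, -0.0]]
5 [[0.0, -5.0, -0.0, 0.0, 0.0, -0.0], [0.0, -5.0, -0.0, 0.0, 0.0, -0.0], [0.0, -5.0, -0.0, 0.0, 0.0, -0.0], [0.0, -5.0, -0.0, 0.0, 0.0, -0.0], [0.0, -5.0, -0.0, 0.0, 0.0, -0.0]]
5 [[0.0, -8.0, -0.0, 0.0, 0.0, -0.0], [0.0, -8.0, -0.0, 0.0, 0.0, -0.0], [0.0, -8.0, -0.0, 0.0, 0.0, -0.0], [0.0, -8.0, -0.0, 0.0, 0.0, -0.0], [0.0, -8.0, -0.0, 0.0, 0.0, -0.0]]
```

>>> play_rows:
  moves:
    - [[0,0,38,0,0,0],[0,0,38,0,0,0],[0,0,38,0,0,0],[0,0,37,0,0,0],[0,0,0,0,0,0]]

```text
time_s: 4.35
position: [0.56, -0.186, 0.1443]
tcp_rot: [[-0.171, 0.985, -0.011], [0.985, 0.171, 0.007], [0.008, -0.01, -1.0]]
force: [-0.8, 0.5, -0.2]
opening: 0.009
grasp_force: 0.0
```

>>> play_rows:
  moves:
    - [[0,-5,0,0,0,0],[0,-5,0,0,0,0],[0,-5,0,0,0,0],[0,-5,0,0,0,0],[0,-5,0,0,0,0]]

```text
time_s: 4.85
position: [0.5399, -0.1941, 0.1503]
tcp_rot: [[-0.17, 0.985, 0.002], [0.985, 0.17, -0.001], [-0.001, 0.002, -1.0]]
force: [0.4, 0.2, -0.6]
opening: 0.007
grasp_force: 0.1
```

>>> play_rows:
  moves:
    - [[0,-7,0,0,0,0],[0,-7,0,0,0,0],[0,-7,0,0,0,0],[0,-7,0,0,0,0],[0,0,0,0,0,0]]

```text
time_s: 5.35
position: [0.511, -0.1984, 0.1489]
tcp_rot: [[-0.169, 0.986, -0.001], [0.986, 0.169, 0.001], [0.001, -0.001, -1.0]]
force: [-0.4, 0.5, 1.2]
opening: 0.004
grasp_force: 0.0
```

```bash
python3 - <<'E'
from ov import *
p,R=now();print(p)
S=bot.capture("side");over(S,[],"pics/s2.png",4,(190,150,340,290))
for d in bot.silhouettes(S,"case_mid")[:4]: print(d["centre"],d["confidence"])
E
```

```text
[ 0.51104562 -0.19837428  0.14889088]
[243.8, 235.2] 0.77
[173.4, 230.2] 0.63
```

View pics/s2.png

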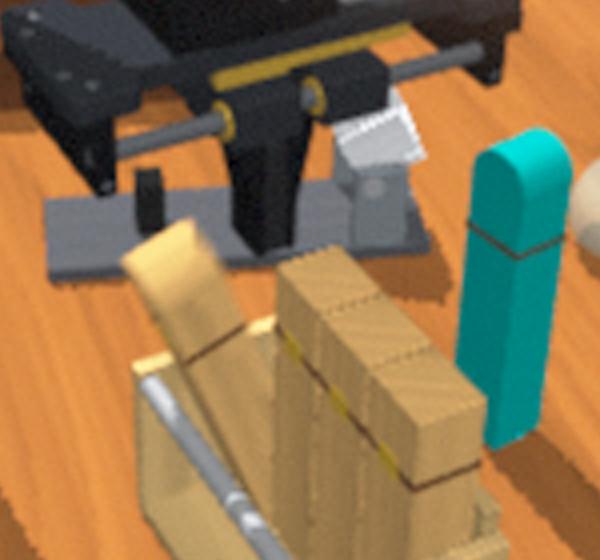

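The side picture shows the case leaning on the bar (its top at crop 165,245), the neighbours upright and the finger behind it. I draw back, go up and measure the lean.

>>> play_rows:
  moves:
    - [[0,10,0,0,0,0],[0,20,0,0,0,0],[0,10,-20,0,0,0],[0,0,-45,0,0,0],[0,0,-45,0,0,0]]
  fingers: 1

```text
time_s: 5.95
position: [0.5526, -0.191, 0.2593]
tcp_rot: [[-0.171, 0.985, -0.002], [0.985, 0.171, 0.001], [0.002, -0.001, -1.0]]
force: [-0.0, -1.5, 0.9]
opening: 0.373
grasp_force: 0.0
```

>>> play_rows:
  moves:
    - [[0,0,-40,0,0,0.1],[0,0,0,0,0,0.14],[0,0,0,0,0,0.14],[0,0,0,0,0,0.14],[0,0,0,0,0,0]]

```text
time_s: 6.45
position: [0.5527, -0.1914, 0.2993]
tcp_rot: [[0.341, 0.94, 0.001], [0.94, -0.341, -0.0], [0.0, 0.001, -1.0]]
force: [-0.1, 0.4, -0.3]
opening: 0.832
grasp_force: 0.0
```

```bash
cat > cs.py <<'E'
from fit import *
from plan import *
# case in rack slot: foot centre (fx mm), lean th -> hull pts
from scipy.spatial.transform import Rotation as Ro
def caseP(f,fx,y,fz,th):
    B=[box(-15,15,-17,17,0,148)]
    a=np.linspace(0,np.pi,9); arc=np.array([[x,17*np.cos(t)/1.0,148+17*np.sin(t)] for t in a for x in(-15,15)])/1000
    P=np.vstack([B[0],arc]); 
    c,s=np.cos(th),np.sin(th)
    Q=np.column_stack([c*P[:,0]-s*P[:,2],P[:,1],s*P[:,0]+c*P[:,2]])+np.array([fx,y,fz])/1000
    return place(Q,*f)
E
python3 - <<'E'
from cs import *
np.set_printoptions(precision=4,suppress=True)
p,R=now();print(p,bot.read_state()["time_s"])
C=[bot.capture(n) for n in("side","top","wrist")]
for c in C:
    n=proj(c,W(RK,-40,54.75,110))
    print(n,[(d["centre"],round(d["confidence"],2),int(d["pixels"].sum())) for d in bot.silhouettes(c,"case_mid")[:4]])
    for q in("case_mid","case_foot"): print(q,[(d["centre"],round(d["confidence"],2)) for d in bot.pinpoint(c,q)[:4]])
    print("model",[(th,fx,np.round(proj(c,W(RK,fx-82.5*np.sin(th),54.75,8+15*np.sin(th)+82.5*np.cos(th))),1)) for th in(.4,.5,.6) for fx in (-2,5)])
cv2.imwrite("pics/sw.png",np.hstack([cv2.resize(C[0]["image"][150:290,190:340],(400,373)),cv2.resize(C[1]["image"][150:290,280:430],(400,373))]))
E
```

```text
[ 0.5527 -0.1914  0.2993] 6.45
[np.float64(239.2876561965231), np.float64(236.8676021366238)] [([235.5, 238.9], 0.93, 1160), ([175.0, 229.4], 0.84, 1665), ([316.6, 217.1], 0.78, 1722)]
case_mid [([316.4, 223.2], 0.86), ([174.1, 229.5], 0.72), ([243.3, 244.1], 0.68)]
case_foot [([180.3, 267.5], 0.97), ([260.8, 270.4], 0.94), ([314.5, 254.7], 0.68)]
model [(0.4, -2, array([242.5, 244.9])), (0.4, 5, array([246.1, 243.6])), (0.5, -2, array([238.6, 247.2])), (0.5, 5, array([242.3, 245.9])), (0.6, -2, array([235. , 249.8])), (0.6, 5, array([238.6, 248.5]))]
[np.float64(337.7309605250385), np.float64(220.38389422526063)] [([324.3, 161.3], 0.6, 198)]
case_mid [([329.2, 161.9], 0.53)]
case_foot [([324.0, 169.2], 0.7), ([368.2, 201.4], 0.48)]
model [(0.4, -2, array([336.2, 218.9])), (0.4, 5, array([335.7, 216.4])), (0.5, -2, array([336.6, 221.8])), (0.5, 5, array([336.1, 219.2])), (0.6, -2, array([336.9, 224.5])), (0.6, 5, array([336.4, 221.9]))]
[np.float64(200.63721721200238), np.float64(202.38028370949)] [([92.8, 169.0], 0.96, 2829), ([198.8, 200.5], 0.63, 2890), ([326.9, 132.0], 0.56, 1793)]
case_mid [([318.3, 132.0], 0.9), ([210.9, 194.0], 0.83), ([105.8, 168.0], 0.64)]
case_foot [([305.5, 129.2], 0.92), ([236.0, 168.2], 0.84), ([129.6, 156.6], 0.64)]
model [(0.4, -2, array([207.3, 195.2])), (0.4, 5, array([212. , 192.6])), (0.5, -2, array([202.5, 197.5])), (0.5, 5, array([207.2, 194.9])), (0.6, -2, array([198.2, 199.4])), (0.6, 5, array([202.8, 196.8]))]
```

View pics/sw.png

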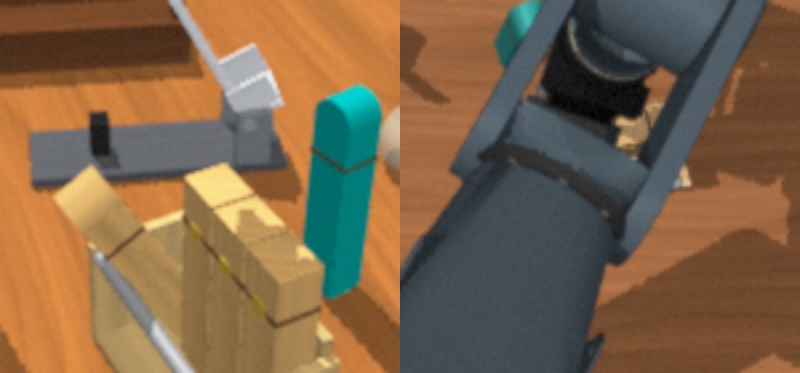

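Case leans on the bar (top at 85,200 in the left half), neighbours upright. From the bar-contact geometry and the detections I take a lean of about 0.47. Next I plan the grip.

```bash
python3 - <<'E'
from cs import *
th=.47; fx=(5+72*np.sin(th))/np.cos(th)+15*np.cos(th)-55; fz=8+15*np.sin(th); print(fx,fz)
def at(L): return W(RK,fx-L*np.sin(th),54.75,fz+L*np.cos(th))
G=lean(.168,th,-1)
p,R=now()
p,R=go(p,R,at(210),G); p,R=go(p,R,at(120),G,3); print(p,R)
E
```

```text
0.5551642996241526 14.793294280686023
8 [[-7.8, -13.8, 12.1, -0.031, 0.053, 0.129], [-10.1, -12.9, 11.3, -0.031, 0.053, 0.129], [-12.4, -11.8, 10.2, -0.031, 0.053, 0.129], [-14.3, -10.5, 9.2, -0.031, 0.053, 0.129], [-15.9, -8.7, 8.1, -0.031, 0.053, 0.129], [-17.4, -6.8, 7.0, -0.031, 0.053, 0.129], [-18.5, -4.7, 5.8, -0.031, 0.053, 0.129], [-19.2, -2.5, 4.8, -0.031, 0.053, 0.129]]
3 [[0.0, -0.0, 30.0, 0.0, 0.0, 0.001], [0.1, -0.0, 30.0, 0.0, 0.0, 0.001], [-0.0, -0.0, 30.0, 0.0, 0.0, 0.001]]
[ 0.46712851 -0.20592379  0.12176813] [[ 8.79575854e-01  1.66069785e-01  4.45833089e-01]
 [ 1.48156255e-01 -9.86114001e-01  7.50260042e-02]
 [ 4.52101804e-01  6.18991515e-05 -8.91966342e-01]]
```

>>> play_rows:
  moves:
    - [[-7.8,-13.8,12.1,-0.031,0.053,0.129],[-10.1,-12.9,11.3,-0.031,0.053,0.129],[-12.4,-11.8,10.2,-0.031,0.053,0.129],[-14.3,-10.5,9.2,-0.031,0.053,0.129],[-15.9,-8.7,8.1,-0.031,0.053,0.129]]
  fingers: 1

```text
time_s: 7.55
position: [0.4734, -0.2054, 0.2385]
tcp_rot: [[0.802, 0.528, 0.28], [0.521, -0.847, 0.105], [0.293, 0.061, -0.954]]
force: [0.8, 0.1, -0.5]
opening: 1.0
grasp_force: 0.0
```

>>> play_rows:
  moves:
    - [[-17.4,-6.8,7.0,-0.031,0.053,0.129],[-18.5,-4.7,5.8,-0.031,0.053,0.129],[-19.2,-2.5,4.8,-0.031,0.053,0.129],[0,0,0,0,0,0],[0,0,0,0,0,0]]

```text
time_s: 8.05
position: [0.4271, -0.2134, 0.2023]
tcp_rot: [[0.879, 0.169, 0.446], [0.151, -0.986, 0.074], [0.452, 0.002, -0.892]]
force: [0.0, -0.8, -0.2]
opening: 0.997
grasp_force: 0.0
```

```bash
python3 - <<'E'
from ov import *
from cs import *
np.set_printoptions(precision=4,suppress=True)
p,R=now()
th=.47
def at(L): return W(RK,.56-L*np.sin(th),54.75,14.8+L*np.cos(th))
print(p,at(210),R.T@(at(210)-p)*1e3); print(Ro.from_matrix(R.T@lean(.168,th,-1)).as_rotvec())
c=bot.capture("wrist")
it=[(place(b,*RK),(255,0,0)) for b in rackB[2:]+casesB[:3]]
for t,col in((.47,(0,255,0)),):
    fx=(5+72*np.sin(t))/np.cos(t)+15*np.cos(t)-55
    it.append((caseP(RK,fx,54.75,8+15*np.sin(t),t)[:8],col))
over(c,it,"pics/w2.png")
E
```

```text
[ 0.4271 -0.2134  0.2023] [ 0.4269 -0.2127  0.202 ] [-0.1352 -0.665   0.2217]
[0.0012 0.0011 0.0023]
```

View pics/w2.png

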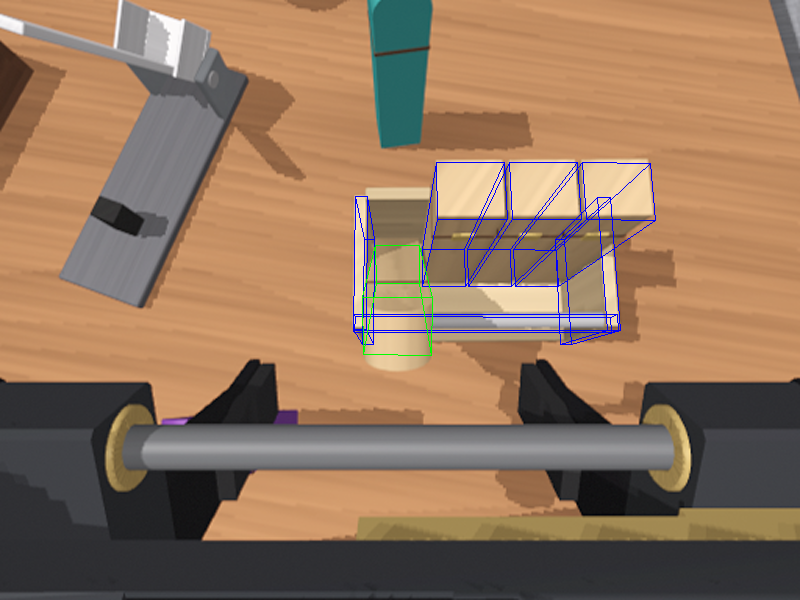

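The green case outline (365–432, 245–355) lies on the real case, and the neighbours match too. I go in, grip and lift along the case axis.

>>> play_rows:
  moves:
    - [[0,0,30,0,0,0],[0,0,30,0,0,0],[0,0,30,0,0,0],[0,0,0,0,0,0],[0,0,0,0,0,0]]

```text
time_s: 8.6
position: [0.4685, -0.2059, 0.1221]
tcp_rot: [[0.878, 0.172, 0.446], [0.154, -0.985, 0.076], [0.453, 0.002, -0.892]]
force: [0.2, 0.4, -0.3]
opening: 0.998
grasp_force: 0.0
```

>>> play_rows:
  moves:
    - [[0,0,0,0,0,0],[0,0,0,0,0,0],[0,0,0,0,0,0],[0,0,0,0,0,0],[0,0,0,0,0,0]]
  fingers: -1

```text
time_s: 9.1
position: [0.4671, -0.2062, 0.1222]
tcp_rot: [[0.879, 0.168, 0.446], [0.151, -0.986, 0.074], [0.453, 0.002, -0.892]]
force: [0.3, 0.0, 0.1]
opening: 0.632
grasp_force: 0.0
```

>>> play_rows:
  moves:
    - [[0,0,0,0,0,0],[0,0,0,0,0,0],[0,0,0,0,0,0],[0,0,0,0,0,0],[0,0,0,0,0,0]]

```text
time_s: 9.6
position: [0.4671, -0.2059, 0.1217]
tcp_rot: [[0.879, 0.169, 0.446], [0.151, -0.986, 0.075], [0.452, 0.001, -0.892]]
force: [-1.6, 0.2, 0.1]
opening: 0.388
grasp_force: 30.0
```

>>> play_rows:
  moves:
    - [[2,0,-4,0,0,0],[1,0,-16,0,0,0],[1,0,-25,0,0,0],[1,0,-35,0,0,0],[0,0,-40,0,0,0]]

```text
time_s: 10.1
position: [0.4168, -0.2133, 0.2313]
tcp_rot: [[0.88, 0.169, 0.443], [0.151, -0.986, 0.077], [0.45, -0.001, -0.893]]
force: [0.6, -1.0, -1.0]
opening: 0.386
grasp_force: 30.0
```

>>> play_rows:
  moves:
    - [[0,0,-40,0,0,0],[0,0,-30,0,0,0],[0,0,-20,0,0,0],[0,0,0,0,0,0],[0,0,0,0,0,0]]

```text
time_s: 10.6
position: [0.3775, -0.2205, 0.3109]
tcp_rot: [[0.879, 0.168, 0.445], [0.151, -0.986, 0.075], [0.452, 0.001, -0.892]]
force: [0.1, 0.3, -0.8]
opening: 0.393
grasp_force: 30.0
```

```bash
cat > m.py <<'E'
from cs import *
from fit import *
np.set_printoptions(precision=4,suppress=True)
p,R=now();print(p,R[:,2],bot.read_state()["time_s"],bot.read_state()["opening"])
S=bot.capture("side");T=bot.capture("top")
# cradle fit: seat pose from tipper + angle
def crad(P):
    x,y,yaw,th=P; f=(x,y,yaw);c,s=np.cos(th),np.sin(th)
    def tr(B): return place(np.column_stack([c*B[:,0]-s*B[:,2],B[:,1],s*B[:,0]+c*B[:,2]+.05]),*f)
    return [tr(box(-6,0,-12,12,0,140)),tr(box(-6,32,-27,27,-6,0)),tr(box(-6,32,-27,-22,-6,30)),tr(box(-6,32,22,27,-6,30))]
C=[];M=[]
for c in(S,T):
    l=bot.silhouettes(c,"cradle_seat")
    print(c["shot"],[(d["centre"],round(d["confidence"],2),int(d["pixels"].sum())) for d in l])
    if l: C.append(c);M.append(l[0]["pixels"].astype(np.float32))
for th0 in(.4,.5):
    print(fit(C,M,crad,[.6364,-.0024,-.1813,th0],[.006,.006,.05,.08]))
    for i in range(len(C)): print(fit(C[i:i+1],M[i:i+1],lambda q:crad([*q[:2],-.1813,q[2]]),[.6364,-.0024,th0],[.006,.006,.08]))
for c in C:
    for q in("cradle_seat","cradle_ledge","tipper"): print(q,[(d["centre"],round(d["confidence"],2)) for d in bot.pinpoint(c,q)[:2]])
    print(proj(c,W(TP,0,0,50)),proj(c,W(TP,32*np.cos(.45),0,50+32*np.sin(.45))),proj(c,W(TP,0,0,0)))
E
python3 m.py
```

```text
[ 0.3775 -0.2205  0.3109] [ 0.4453  0.0748 -0.8922] 10.6 0.392500173759888
11 [([278.9, 174.3], 0.57, 644)]
12 [([257.8, 164.5], 0.71, 412)]
(array([ 0.6351, -0.0018, -0.1622,  0.4976]), np.float64(0.3521716594696045))
(array([0.6349, 0.0005, 0.499 ]), np.float64(0.1644992232322693))
(array([ 0.635 , -0.0029,  0.4856]), np.float64(0.17035801708698273))
(array([ 0.6353, -0.0015, -0.1609,  0.4995]), np.float64(0.3538883924484253))
(array([0.6357, 0.0011, 0.5049]), np.float64(0.16847826540470123))
(array([ 0.635 , -0.0026,  0.4831]), np.float64(0.17111650109291077))
cradle_seat []
cradle_ledge [([292.6, 180.9], 0.94), ([278.4, 297.4], 0.44)]
tipper [([281.5, 208.6], 0.9), ([182.8, 164.3], 0.61)]
[np.float64(280.46322973438095), np.float64(188.04426417837948)] [np.float64(293.41063753231117), np.float64(181.9639682866811)] [np.float64(279.5298637154379), np.float64(206.0638754418902)]
cradle_seat [([258.8, 166.9], 0.75)]
cradle_ledge [([264.8, 158.5], 0.62)]
tipper [([261.2, 175.0], 0.72)]
[np.float64(260.8535401848795), np.float64(166.73938865656947)] [np.float64(262.7043924315768), np.float64(155.6788087884794)] [np.float64(260.95205248294735), np.float64(170.26652801481475)]
```

```bash
sed -i 's/^RK=.*/RK=[.5293,-.2509,.168]; TP=[.6355,-.0015,-.177]; DR=[.525,.2435,-.1912]; TH=.49/' plan.py; cat >> plan.py <<'E'
def cr(x,y,z,th=TH): # mm in cradle seat frame -> world
    c,s=np.cos(th),np.sin(th); return W(TP,c*x-s*z,y,50+s*x+c*z)
E
python3 - <<'E'
from plan import *
p,R=now(); G=lean(TP[2],TH,-1)
p,R=go(p,R,cr(19,0,320),G); p,R=go(p,R,cr(19,0,160),G,5); print(p)
E
```

```text
6 [[26.8, -36.3, 7.9, -0.027, 0.003, 0.051], [24.9, -37.9, 7.0, -0.027, 0.003, 0.051], [23.0, -39.3, 6.0, -0.027, 0.003, 0.051], [20.9, -40.5, 5.0, -0.027, 0.003, 0.051], [18.7, -41.6, 3.9, -0.027, 0.003, 0.051], [16.6, -42.7, 2.9, -0.027, 0.003, 0.051]]
5 [[0.1, -0.1, 32.0, 0.001, 0.0, 0.0], [0.1, -0.0, 32.0, 0.001, 0.0, 0.0], [0.0, -0.1, 32.0, 0.001, 0.0, 0.0], [0.1, 0.0, 32.0, 0.001, 0.0, 0.0], [0.1, 0.1, 32.0, 0.001, 0.0, 0.0]]
[0.57789386 0.0087875  0.20010316]
```

>>> play_rows:
  moves:
    - [[26.8,-36.3,7.9,-0.027,0.003,0.051],[24.9,-37.9,7.0,-0.027,0.003,0.051],[23,-39.3,6,-0.027,0.003,0.051],[20.9,-40.5,5,-0.027,0.003,0.051],[18.7,-41.6,3.9,-0.027,0.003,0.051]]

```text
time_s: 11.6
position: [0.4686, -0.0432, 0.3323]
tcp_rot: [[0.886, -0.085, 0.456], [-0.074, -0.996, -0.043], [0.458, 0.004, -0.889]]
force: [-0.1, -0.7, -1.9]
opening: 0.389
grasp_force: 30.0
```

>>> play_rows:
  moves:
    - [[16.6,-42.7,2.9,-0.027,0.003,0.051],[0,0,20,0,0,0],[0,0,40,0,0,0],[0,0,40,0,0,0],[0,0,40,0,0,0]]

```text
time_s: 12.1
position: [0.5462, -0.0248, 0.2093]
tcp_rot: [[0.883, -0.124, 0.453], [-0.108, -0.992, -0.061], [0.457, 0.005, -0.89]]
force: [-0.1, 0.4, -1.3]
opening: 0.384
grasp_force: 30.0
```

>>> play_rows:
  moves:
    - [[0,0,20,0,0,0],[0,0,0,0,0,0],[0,0,0,0,0,0]]

```text
time_s: 12.4
position: [0.5543, -0.0264, 0.1923]
tcp_rot: [[0.884, -0.125, 0.451], [-0.109, -0.992, -0.061], [0.455, 0.005, -0.89]]
force: [-0.6, 0.6, -1.0]
opening: 0.388
grasp_force: 30.0
```

```bash
python3 - <<'E'
from ov import *
from cs import *
import runpy
np.set_printoptions(precision=4,suppress=True)
p,R=now();print(p,cr(19,0,160),R.T@(cr(19,0,160)-p)*1e3)
S=bot.capture("side")
src=open("m.py").read(); i=src.index("def crad"); j=src.index("C=[];M"); exec(src[i:j])
c,s=np.cos(TH),np.sin(TH)
fp=p+R[:,2]*.120
f=[fp[0],fp[1],TP[2]]
case=caseP(f,0,0,fp[2]*1e3,TH)[:8]
it=[(b,(0,255,0)) for b in crad([*TP,TH])]+[(case,(255,0,0))]
over(S,it,"pics/s3.png",6,(215,95,340,195))
E
```

```text
[ 0.5543 -0.0264  0.1923] [0.5779 0.0088 0.2001] [ 20.5744 -37.8307   1.4837]
```

View pics/s3.png

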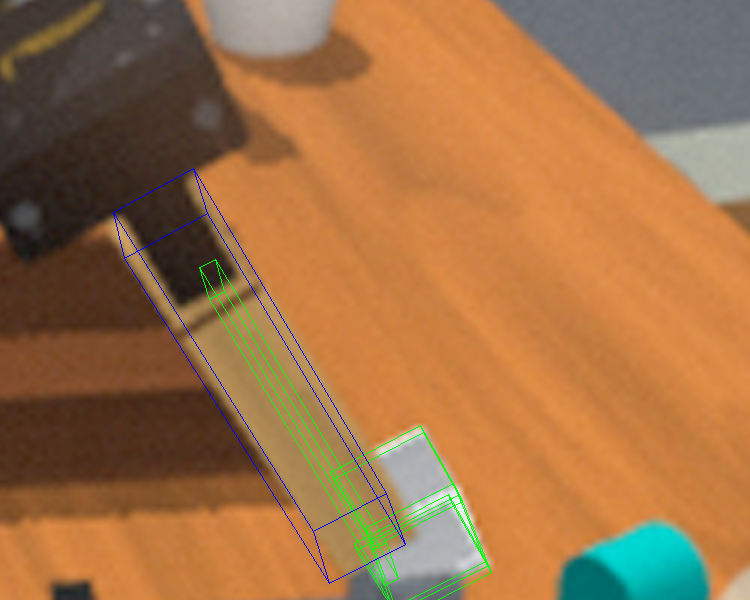

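The case hangs beside the plate, about 38 mm short in y because a row was clipped. It isn't touching, so I back up along the axis, shift over and re-measure.

>>> play_rows:
  moves:
    - [[0,0,-35,0,0,0],[0,0,-35,0,0,0],[0,0,-35,0,0,0],[0,0,-35,0,0,0],[0,0,0,0,0,0]]

```text
time_s: 12.95
position: [0.4918, -0.018, 0.3236]
tcp_rot: [[0.878, -0.125, 0.463], [-0.106, -0.992, -0.065], [0.467, 0.008, -0.884]]
force: [0.4, -1.0, -1.5]
opening: 0.386
grasp_force: 30.0
```

>>> play_rows:
  moves:
    - [[7,-13,0,-0.01,0,0.02],[7,-13,0,-0.01,0,0.02],[7,-12,0,-0.01,0,0.015],[0,0,0,0,0,0],[0,0,0,0,0,0]]

```text
time_s: 13.45
position: [0.5147, 0.0173, 0.3261]
tcp_rot: [[0.875, -0.185, 0.447], [-0.161, -0.983, -0.091], [0.456, 0.008, -0.89]]
force: [0.6, 1.0, -1.3]
opening: 0.389
grasp_force: 30.0
```

```bash
cat > q.py <<'E'
from plan import *
import sys
def rel(t,G):
    p,R=now();s=bot.read_state();print(s["time_s"],p,"dp",np.round(R.T@(t-p)*1e3,1),"rot",np.round(Ro.from_matrix(R.T@G).as_rotvec(),3))
E
python3 - <<'E'
from q import *
rel(cr(19,0,300),lean(TP[2],TH,-1))
E
```

```text
13.45 [0.5146772  0.01732412 0.3261075 ] dp [-3.1 -2.7  1.2] rot [ 0.011  0.017 -0.005]
```

>>> play_rows:
  moves:
    - [[-3,-2.5,10,0.011,0.017,0],[0,0,30,0,0,0],[0,0,35,0,0,0],[0,0,35,0,0,0],[0,0,25,0,0,0]]

```text
time_s: 13.95
position: [0.5751, 0.0076, 0.2037]
tcp_rot: [[0.868, -0.182, 0.462], [-0.162, -0.983, -0.084], [0.469, -0.002, -0.883]]
force: [-0.7, -0.3, -1.7]
opening: 0.387
grasp_force: 30.0
```

>>> play_rows:
  moves:
    - [[0,0,5,0,0,0],[0,0,0,0,0,0],[0,0,0,0,0,0]]

```text
time_s: 14.25
position: [0.5778, 0.0079, 0.2025]
tcp_rot: [[0.866, -0.182, 0.465], [-0.161, -0.983, -0.084], [0.473, -0.002, -0.881]]
force: [-0.6, -0.8, -2.7]
opening: 0.391
grasp_force: 30.0
```

```bash
python3 - <<'E'
from q import *
from cs import *
G=lean(TP[2],TH,-1)
rel(cr(19,0,160),G)
p,R=now()
for n in("side","wrist"):
    c=bot.capture(n)
    for q in("case_mid","case_foot","cradle_seat","cradle_ledge"): print(n,q,[(d["centre"],round(d["confidence"],2)) for d in bot.pinpoint(c,q)[:3]])
    print("pred",np.round([proj(c,p+R[:,2]*.0375),proj(c,p+R[:,2]*.12),proj(c,cr(0,0,0)),proj(c,cr(32,0,0))],1).tolist())
E
```

```text
14.25 [0.57782734 0.00787627 0.20251658] dp [-1.2 -0.9  2.1] rot [ 0.001 -0.002 -0.006]
side case_mid [([261.2, 140.1], 0.94), ([170.6, 231.8], 0.9), ([314.7, 222.7], 0.89)]
side case_foot [([181.1, 264.9], 0.88), ([279.4, 170.4], 0.77), ([313.5, 256.0], 0.58)]
side cradle_seat [([281.6, 184.2], 0.76), ([278.5, 206.6], 0.33)]
side cradle_ledge [([296.1, 182.1], 0.9), ([277.0, 204.4], 0.18)]
pred [[263.2, 141.6], [280.2, 170.4], [279.9, 187.9], [292.6, 181.4]]
wrist case_mid [([424.1, 153.1], 0.96), ([254.8, 215.0], 0.72)]
wrist case_foot [([252.2, 184.1], 0.96), ([386.2, 178.2], 0.55)]
wrist cradle_seat [([462.9, 258.0], 0.7)]
wrist cradle_ledge [([254.2, 164.9], 0.87)]
pred [[255.9, 220.2], [255.5, 188.9], [254.5, 196.9], [254.4, 168.1]]
```

>>> play_rows:
  moves:
    - [[-0.5,-0.5,12,0,0,0],[-0.5,-0.5,12,0,0,0],[0,0,9,0,0,0],[0,0,0,0,0,0]]

```text
time_s: 15.15
position: [0.5924, 0.0065, 0.1698]
tcp_rot: [[0.868, -0.182, 0.461], [-0.161, -0.983, -0.083], [0.469, -0.002, -0.883]]
force: [-0.8, 0.7, -1.1]
opening: 0.391
grasp_force: 30.0
```

>>> play_rows:
  moves:
    - [[0,0,2,0,0,0],[0,0,2,0,0,0],[0,0,0,0,0,0]]

```text
time_s: 15.45
position: [0.5946, 0.0062, 0.1685]
tcp_rot: [[0.867, -0.181, 0.464], [-0.161, -0.983, -0.084], [0.472, -0.002, -0.882]]
force: [0.4, 0.2, -1.0]
opening: 0.388
grasp_force: 30.0
```

>>> play_rows:
  moves:
    - [[0,0,2,0,0,0],[0,0,0,0,0,0]]

```text
time_s: 15.65
position: [0.5956, 0.006, 0.1671]
tcp_rot: [[0.867, -0.181, 0.465], [-0.161, -0.983, -0.084], [0.472, -0.002, -0.881]]
force: [-0.3, -0.7, -0.7]
opening: 0.392
grasp_force: 30.0
```

```bash
python3 - <<'E'
from q import *
rel(cr(19,0,120),lean(TP[2],TH,-1)); print(bot.read_state()["force"])
E
```

```text
15.65 [0.59555365 0.00604947 0.16712419] dp [-0.3  0.4  2.5] rot [ 0.001 -0.002 -0.006]
[-0.29986436 -0.65588636 -0.70837301]
```

>>> play_rows:
  moves:
    - [[-1,0,2,0,0,0],[-1,0,1,0,0,0],[0,0,0,0,0,0]]

```text
time_s: 15.95
position: [0.5957, 0.0063, 0.1668]
tcp_rot: [[0.864, -0.181, 0.47], [-0.16, -0.984, -0.084], [0.477, -0.002, -0.879]]
force: [-11.0, 1.0, 20.0]
opening: 0.39
grasp_force: 30.0
```

>>> play_rows:
  moves:
    - [[0,0,1.5,0,0,0],[0,0,0,0,0,0]]

```text
time_s: 16.15
position: [0.5972, 0.0061, 0.167]
tcp_rot: [[0.863, -0.18, 0.473], [-0.159, -0.984, -0.085], [0.48, -0.002, -0.877]]
force: [-14.5, 1.7, 27.7]
opening: 0.391
grasp_force: 30.0
```

>>> play_rows:
  moves:
    - [[0,0,1.5,0,0,0],[0,0,0,0,0,0]]

```text
time_s: 16.35
position: [0.5989, 0.0059, 0.167]
tcp_rot: [[0.861, -0.18, 0.476], [-0.159, -0.984, -0.085], [0.483, -0.002, -0.875]]
force: [-15.7, 1.5, 33.7]
opening: 0.388
grasp_force: 30.0
```

>>> play_rows:
  moves:
    - [[0,0,-2,0,0,0],[0,0,-2,0,0,0],[0,0,0,0,0,0]]

```text
time_s: 16.65
position: [0.5966, 0.0059, 0.1662]
tcp_rot: [[0.864, -0.181, 0.47], [-0.16, -0.983, -0.085], [0.477, -0.002, -0.879]]
force: [-3.2, 2.0, 11.4]
opening: 0.389
grasp_force: 30.0
```

>>> play_rows:
  moves:
    - [[0,0,0,0,0,0],[0,0,0,0,0,0],[0,0,0,0,0,0],[0,0,0,0,0,0],[0,0,0,0,0,0]]
  fingers: 0.9

```text
time_s: 17.15
position: [0.5943, 0.0062, 0.1635]
tcp_rot: [[0.867, -0.181, 0.463], [-0.161, -0.983, -0.083], [0.471, -0.002, -0.882]]
force: [-0.8, 0.3, 0.0]
opening: 0.754
grasp_force: 0.0
```

>>> play_rows:
  moves:
    - [[0,0,0,0,0,0],[0,0,-15,0,0,0],[0,0,-30,0,0,0],[0,0,-40,0,0,0],[0,0,-40,0,0,0]]

```text
time_s: 17.65
position: [0.5355, 0.0167, 0.2746]
tcp_rot: [[0.868, -0.182, 0.463], [-0.161, -0.983, -0.083], [0.47, -0.002, -0.883]]
force: [1.6, -0.5, -0.5]
opening: 0.952
grasp_force: 0.0
```

```bash
python3 - <<'E'
from ov import *
from cs import *
from q import *
src=open("m.py").read(); i=src.index("def crad"); j=src.index("C=[];M"); exec(src[i:j])
rel(cr(15,0,250),lean(TP[2],TH,-1)); print(bot.read_state()["force"])
S=bot.capture("side")
a=cr(15,0,0);case=caseP([a[0],a[1],TP[2]],0,0,a[2]*1e3,TH)[:8]
over(S,[(b,(0,255,0)) for b in crad([*TP,TH])]+[(case,(255,0,0))],"pics/s4.png",6,(215,110,340,210))
print([(d["centre"],round(d["confidence"],2)) for d in bot.pinpoint(S,"case_mid")[:3]],proj(S,cr(15,0,82.5)))
E
```

```text
17.65 [0.53550091 0.0167255  0.27463016] dp [-1.   0.3 -4. ] rot [ 0.001  0.001 -0.006]
[ 1.633482   -0.49927939 -0.4688546 ]
[([316.2, 225.5], 0.68), ([268.5, 153.7], 0.64)] [np.float64(269.744893426787), np.float64(157.58148774886865)]
```

View pics/s4.png

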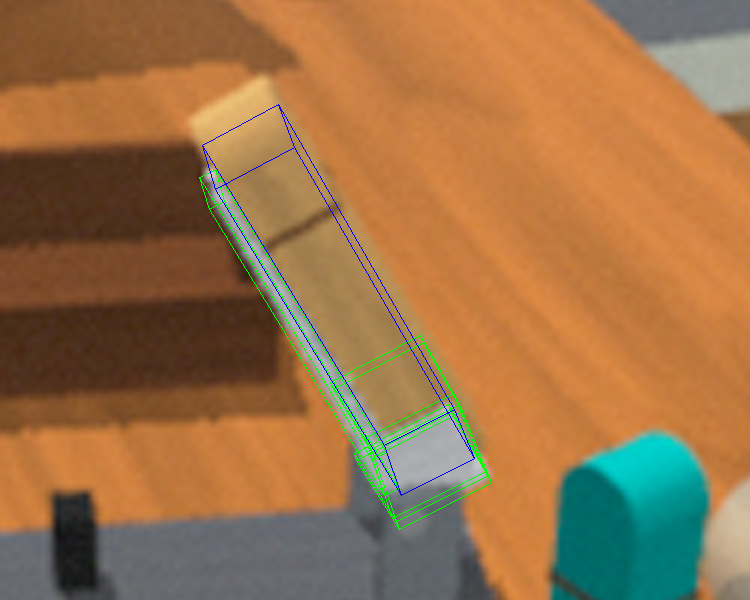

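The case is seated on the ledge along the plate (case from 230,100 to 430,470), and the overlays agree within about 1 px. Next I plan the push-down with closed, vertical fingers.

```bash
python3 - <<'E'
from q import *
G0=lean(TP[2],0,-1)
def tcp(th,dx=0,dz=0): 
    C=cr(30,0,128,th); return C+Rz(TP[2])@[.0095+dx/1e3,0,.014+dz/1e3]
p,R=now()
p,R=go(p,R,tcp(.49,12,60),G0,6)
p,R=go(p,R,tcp(.49,12,0),G0,2)
ths=np.linspace(.49,1.571,21)
print("arc, tool x,z:")
q=tcp(.49,12)
for t in ths:
    n=tcp(t); print(np.round(G0.T@(n-q)*1e3,1).tolist(),end=" "); q=n
E
```

```text
6 [[10.6, 0.1, 11.1, -0.0, -0.083, -0.001], [11.5, 0.1, 10.3, -0.0, -0.083, -0.001], [12.2, 0.1, 9.2, -0.0, -0.083, -0.001], [13.0, 0.1, 8.2, -0.0, -0.083, -0.001], [13.7, 0.1, 7.1, -0.0, -0.083, -0.001], [14.1, 0.1, 5.9, -0.0, -0.083, -0.001]]
2 [[-0.1, 0.0, 30.0, -0.0, -0.001, 0.001], [0.0, 0.1, 30.0, -0.0, -0.001, 0.001]]
arc, tool x,z:
[-12.0, -0.0, 0.0] [-6.8, -0.0, 2.0] [-6.7, -0.0, 2.4] [-6.6, 0.0, 2.7] [-6.4, -0.0, 3.1] [-6.2, -0.0, 3.4] [-6.0, 0.0, 3.8] [-5.8, -0.0, 4.1] [-5.6, 0.0, 4.4] [-5.3, -0.0, 4.7] [-5.1, -0.0, 5.0] [-4.8, 0.0, 5.2] [-4.5, -0.0, 5.5] [-4.2, 0.0, 5.7] [-3.9, -0.0, 5.9] [-3.6, 0.0, 6.1] [-3.2, -0.0, 6.3] [-2.9, 0.0, 6.5] [-2.5, -0.0, 6.6] [-2.2, 0.0, 6.8] [-1.8, -0.0, 6.9]
```

>>> play_rows:
  moves:
    - [[10.6,0,11,0,-0.083,0],[11.5,0,10.3,0,-0.083,0],[12.2,0,9.2,0,-0.083,0],[13,0,8.2,0,-0.083,0],[13.7,0,7.1,0,-0.083,0]]
  fingers: -1

```text
time_s: 18.25
position: [0.6088, 0.0033, 0.2492]
tcp_rot: [[0.981, -0.181, 0.072], [-0.181, -0.983, -0.011], [0.072, -0.002, -0.997]]
force: [-0.3, -0.1, -0.9]
opening: 0.58
grasp_force: 0.0
```

>>> play_rows:
  moves:
    - [[14.1,0,5.9,0,-0.083,0],[0,0,0,0,0,0],[0,0,0,0,0,0],[0,0,0,0,0,0],[0,0,0,0,0,0]]

```text
time_s: 18.75
position: [0.6214, 0.0012, 0.2455]
tcp_rot: [[0.983, -0.181, -0.007], [-0.181, -0.983, 0.003], [-0.007, -0.002, -1.0]]
force: [0.2, -0.4, 0.7]
opening: 0.124
grasp_force: 0.0
```

```bash
python3 - <<'E'
from q import *
C=cr(30,0,128,.49)+Rz(TP[2])@[.0215,0,.074]
rel(C,lean(TP[2],0,-1)); print(bot.read_state()["opening"])
E
```

```text
18.75 [0.62139165 0.0012417  0.24552648] dp [ 2.1  0.2 -5.5] rot [-0.002  0.007 -0.005]
0.12399624155586467
```

>>> play_rows:
  moves:
    - [[2,0,8,0,0.007,0],[0,0,22,0,0,0],[0,0,24,0,0,0],[0,0,0,0,0,0],[-6,0,0,0,0,0]]

```text
time_s: 19.25
position: [0.6188, 0.0016, 0.1914]
tcp_rot: [[0.983, -0.181, 0.001], [-0.181, -0.983, 0.002], [0.001, -0.002, -1.0]]
force: [1.0, 0.8, 0.1]
opening: 0.006
grasp_force: 0.0
```

>>> play_rows:
  moves:
    - [[-6,0,0,0,0,0],[-6.8,0,2,0,0,0],[-6.7,0,2.4,0,0,0],[-6.6,0,2.7,0,0,0],[-6.4,0,3.1,0,0,0]]

```text
time_s: 19.75
position: [0.587, 0.0076, 0.1821]
tcp_rot: [[0.983, -0.181, 0.003], [-0.181, -0.983, 0.002], [0.003, -0.002, -1.0]]
force: [0.5, -0.7, 3.4]
opening: 0.007
grasp_force: 1.6
```

>>> play_rows:
  moves:
    - [[-6.2,0,3.4,0,0,0],[-6,0,3.8,0,0,0],[-5.8,0,4.1,0,0,0],[-5.6,0,4.4,0,0,0],[-5.3,0,4.7,0,0,0]]

```text
time_s: 20.25
position: [0.5575, 0.0131, 0.1603]
tcp_rot: [[0.983, -0.181, 0.0], [-0.181, -0.983, 0.002], [-0.0, -0.002, -1.0]]
force: [-0.4, -0.2, 2.9]
opening: 0.005
grasp_force: 1.2
```

```bash
python3 - <<'E'
from q import *
G0=lean(TP[2],0,-1)
t=np.linspace(.49,1.571,21)[9]
rel(cr(30,0,128,t)+Rz(TP[2])@[.0095,0,.014],G0)
S=bot.capture("side")
for q in("case_mid","case_foot"):print([(d["centre"],round(d["confidence"],2)) for d in bot.pinpoint(S,q)[:4]])
print(t,proj(S,cr(15,0,82.5,t)),proj(S,cr(15,0,0,t)))
E
```

```text
20.25 [0.55746656 0.01307924 0.1602553 ] dp [-0.4  0.6 -0.3] rot [-0.002  0.    -0.005]
[([257.5, 160.4], 0.76), ([317.7, 221.9], 0.61), ([176.7, 231.2], 0.55)]
[([180.5, 267.7], 0.92), ([285.5, 181.8], 0.81), ([311.3, 255.4], 0.75)]
0.97645 [np.float64(253.71559774408348), np.float64(167.1964627786134)] [np.float64(283.8777201485437), np.float64(182.99240803555864)]
```

Pushing with about 3 N and the case following. I continue to flat.

>>> play_rows:
  moves:
    - [[-5.1,0,5,0,0,0],[-4.8,0,5.2,0,0,0],[-4.5,0,5.5,0,0,0],[-4.2,0,5.7,0,0,0],[-3.9,0,5.9,0,0,0]]

```text
time_s: 20.9
position: [0.5355, 0.0172, 0.1329]
tcp_rot: [[0.983, -0.181, 0.0], [-0.181, -0.983, 0.002], [-0.0, -0.002, -1.0]]
force: [-1.0, 0.9, 2.4]
opening: 0.004
grasp_force: 1.0
```

>>> play_rows:
  moves:
    - [[-3.6,0,6.1,0,0,0],[-3.2,0,6.3,0,0,0],[-2.9,0,6.5,0,0,0],[-2.5,0,6.6,0,0,0],[-2.2,0,6.8,0,0,0]]

```text
time_s: 21.4
position: [0.5214, 0.0198, 0.1004]
tcp_rot: [[0.983, -0.181, -0.0], [-0.181, -0.983, 0.002], [-0.0, -0.002, -1.0]]
force: [-1.5, 0.6, 1.6]
opening: 0.004
grasp_force: 1.0
```

>>> play_rows:
  moves:
    - [[-1.8,0,6.9,0,0,0],[0,0,2,0,0,0],[0,0,0,0,0,0]]

```text
time_s: 21.7
position: [0.5203, 0.02, 0.0917]
tcp_rot: [[0.983, -0.181, 0.001], [-0.181, -0.983, 0.002], [0.0, -0.002, -1.0]]
force: [-0.5, 0.1, 0.2]
opening: 0.007
grasp_force: 0.0
```

>>> play_rows:
  moves:
    - [[0,0,2,0,0,0],[0,0,0,0,0,0]]

```text
time_s: 21.9
position: [0.5209, 0.0199, 0.0903]
tcp_rot: [[0.983, -0.181, 0.002], [-0.181, -0.983, 0.002], [0.002, -0.002, -1.0]]
force: [0.3, 0.6, -0.2]
opening: 0.005
grasp_force: 0.0
```

```bash
python3 - <<'E'
from q import *
from cs import *
np.set_printoptions(precision=4,suppress=True)
S=bot.capture("side");Wc=bot.capture("wrist")
for n,c in(("S",S),("W",Wc)):
    for q in("case_mid","case_foot","cradle_seat","cradle_ledge"):print(n,q,[(d["centre"],round(d["confidence"],2)) for d in bot.pinpoint(c,q)[:4]])
    print([(d["centre"],round(d["confidence"],2),int(d["pixels"].sum())) for d in bot.silhouettes(c,"case_mid")[:4]])
    for t in(1.3,1.571): print(t,np.round([proj(c,cr(15,0,82.5,t)),proj(c,cr(15,0,0,t)),proj(c,cr(0,0,0,t)),proj(c,cr(32,0,0,t))],1).tolist())
E
```

```text
S case_mid [([171.4, 231.1], 0.97), ([317.1, 225.7], 0.91), ([244.3, 179.7], 0.87)]
S case_foot [([180.0, 263.5], 0.96), ([313.0, 255.0], 0.82), ([278.8, 183.3], 0.76)]
S cradle_seat [([281.8, 186.6], 0.72), ([277.4, 206.4], 0.7)]
S cradle_ledge [([282.9, 172.4], 0.58), ([249.7, 272.0], 0.26), ([282.1, 184.4], 0.23)]
[([241.8, 179.5], 0.72, 1271), ([316.4, 220.9], 0.63, 1691), ([171.6, 230.9], 0.59, 1652)]
1.3 [[246.6, 176.4], [282.0, 182.4], [279.9, 187.9], [284.3, 176.0]]
1.571 [[243.4, 184.9], [280.2, 182.3], [279.9, 187.9], [280.6, 175.8]]
W case_mid [([251.7, 171.2], 0.62)]
W case_foot [([429.5, 311.3], 0.87), ([251.5, 24.2], 0.68)]
W cradle_seat []
W cradle_ledge [([256.6, 9.9], 0.94)]
[([445.9, 326.7], 0.82, 2453), ([255.2, 122.0], 0.73, 14077), ([492.3, 10.9], 0.63, 779)]
1.3 [[256.7, 172.3], [256.1, 23.2], [256.1, 36.3], [256.2, 5.3]]
1.571 [[256.6, 175.9], [256.2, 31.0], [256.1, 36.3], [256.3, 23.8]]
```

>>> play_rows:
  moves:
    - [[0,0,2,0,0,0],[0,0,2,0,0,0],[0,0,0,0,0,0]]

```text
time_s: 22.8
position: [0.5198, 0.0202, 0.0859]
tcp_rot: [[0.983, -0.181, -0.0], [-0.181, -0.983, 0.002], [-0.001, -0.002, -1.0]]
force: [-0.2, -0.2, -0.1]
opening: 0.006
grasp_force: 0.1
```

>>> play_rows:
  moves:
    - [[0,0,2,0,0,0],[0,0,2,0,0,0],[0,0,0,0,0,0]]

```text
time_s: 23.1
position: [0.5201, 0.0201, 0.0819]
tcp_rot: [[0.983, -0.181, 0.0], [-0.181, -0.983, 0.002], [0.0, -0.002, -1.0]]
force: [-0.1, -0.6, 0.6]
opening: 0.002
grasp_force: 0.0
```

```bash
python3 - <<'E'
from ov import *
from cs import *
src=open("m.py").read(); i=src.index("def crad"); j=src.index("C=[];M"); exec(src[i:j])
S=bot.capture("side");w=bot.capture("wrist")
a=cr(15,0,0,1.571);case=caseP([a[0],a[1],TP[2]],0,0,a[2]*1e3,1.571)[:8]
p,R=now()
tip=np.array([p+R@np.array([x,y,z]) for x in(-.0095,.0095) for y in(-.015,.015) for z in(-.02,.014)])
it=[(crad([*TP,1.571])[0],(0,255,0)),(case,(255,0,0)),(tip,(0,0,255))]
over(S,it,"pics/x1.png",4,(200,120,300,240)); over(w,it,"pics/x2.png",.78125*1)
A=cv2.imread("pics/x1.png");B=cv2.imread("pics/x2.png");B=cv2.copyMakeBorder(B,0,A.shape[0]-B.shape[0],0,0,cv2.BORDER_CONSTANT)
cv2.imwrite("pics/x.png",np.hstack([A,B]))
E
```

```text
(no output)
```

View pics/x.png

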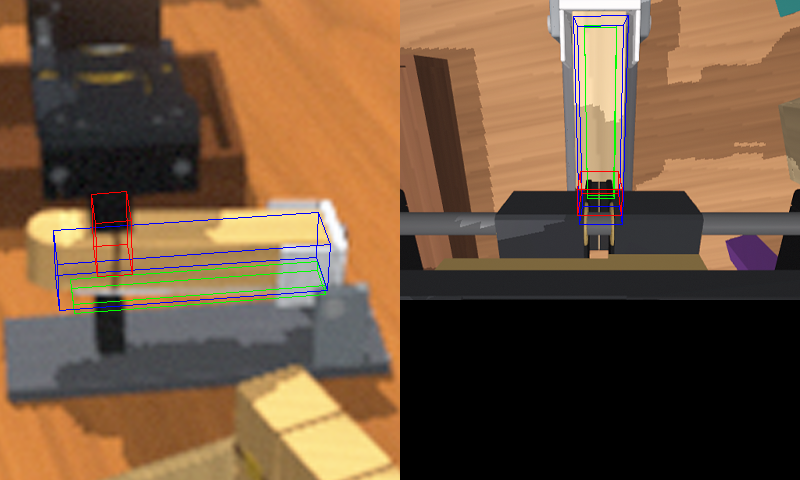

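```bash
python3 - <<'E'
from q import *
s=bot.read_state();print(bot.tips_ahead,s["force"],s["position"],s["grasp_force"],s["moment"],s["time_s"])
S=bot.capture("side")
im=S["image"];l=bot.silhouettes(S,"case_mid")
m=min(l,key=lambda d:np.hypot(d["centre"][0]-243,d["centre"][1]-180))["pixels"]
for u in range(208,284,5):
    v=np.where(m[:,u])[0]; print(u,v.min() if len(v) else None,v.max() if len(v) else None,end="; ")
print()
for t in(1.571,1.4,1.3):
  for y in(-17,17):
    print(t,y,[np.round(proj(S,cr(x,y,z,t)),1).tolist() for x in(0,30) for z in(30,130,160)])
p,R=now();print("tip",proj(S,p+R[:,2]*.014),[im[v,227].tolist() for v in range(168,194,2)])
E
```

```text
0.014 [0.49092549 0.88213311 0.26030244] [0.5205868  0.02001741 0.08208434] 0.0 [-0.04798659  0.21953099 -0.01033522] 23.2
208 174 190; 213 172 192; 218 173 192; 223 178 192; 228 179 192; 233 175 192; 238 173 192; 243 173 193; 248 172 192; 253 172 192; 258 172 192; 263 172 192; 268 173 191; 273 173 182; 278 173 182; 283 None None; 
1.571 -17 [[268.1, 193.1], [222.7, 196.5], [208.9, 197.5], [268.4, 181.7], [222.2, 184.9], [208.1, 185.9]]
1.571 17 [[265.5, 184.7], [221.5, 187.9], [208.1, 188.9], [265.8, 173.5], [221.0, 176.5], [207.3, 177.5]]
1.4 -17 [[268.3, 191.2], [223.2, 188.0], [209.3, 187.0], [271.0, 179.7], [225.2, 176.1], [211.0, 175.0]]
1.4 17 [[265.8, 182.8], [222.0, 179.5], [208.5, 178.5], [268.3, 171.5], [223.9, 167.9], [210.1, 166.7]]
1.3 -17 [[268.6, 190.1], [224.4, 182.9], [210.6, 180.7], [272.7, 178.7], [227.8, 171.0], [213.8, 168.7]]
1.3 17 [[266.1, 181.7], [223.1, 174.5], [209.7, 172.3], [270.0, 170.5], [226.4, 162.9], [212.8, 160.5]]
tip [np.float64(227.76284097215546), np.float64(184.55540838693847)] [[25, 23, 26], [23, 20, 23], [26, 25, 28], [22, 22, 21], [17, 11, 14], [64, 101, 131], [97, 159, 204], [92, 145, 187], [88, 145, 182], [72, 121, 155], [74, 120, 155], [81, 127, 165], [144, 162, 179]]
```

```bash
python3 - <<'E'
from q import *
S=bot.capture("side")
for d in(0,.005,.014): print(d,proj(S,[.511,-.1984,.1489-d]), proj(S,[.5206,.02,.0821-d]))
E
```

```text
0 [np.float64(255.57748415248705), np.float64(213.37374658474627)] [np.float64(227.5905105541622), np.float64(179.20522458088251)]
0.005 [np.float64(255.54648199960315), np.float64(215.76402089136292)] [np.float64(227.65130361122064), np.float64(181.14372427975923)]
0.014 [np.float64(255.49128893959053), np.float64(220.01942062910462)] [np.float64(227.7598099811328), np.float64(184.6036517053314)]
```

>>> play_rows:
  moves:
    - [[0,0,2,0,0,0],[0,0,0,0,0,0]]

```text
time_s: 23.55
position: [0.5202, 0.0201, 0.0801]
tcp_rot: [[0.983, -0.181, 0.001], [-0.181, -0.983, 0.002], [0.0, -0.002, -1.0]]
force: [-1.1, -0.6, 0.5]
opening: 0.005
grasp_force: 0.1
```

>>> play_rows:
  moves:
    - [[0,0,2,0,0,0],[0,0,0,0,0,0]]

```text
time_s: 23.75
position: [0.52, 0.0201, 0.078]
tcp_rot: [[0.983, -0.181, 0.0], [-0.181, -0.983, 0.002], [-0.0, -0.002, -1.0]]
force: [-0.1, -0.3, 0.4]
opening: 0.002
grasp_force: 0.1
```

>>> play_rows:
  moves:
    - [[0,0,2,0,0,0],[0,0,0,0,0,0]]

```text
time_s: 23.95
position: [0.5201, 0.0201, 0.076]
tcp_rot: [[0.983, -0.181, 0.0], [-0.181, -0.983, 0.002], [0.0, -0.002, -1.0]]
force: [-0.1, 0.2, 0.2]
opening: 0.005
grasp_force: 0.0
```

```bash
python3 - <<'E'
from q import *
S=bot.capture("side");w=bot.capture("wrist")
im=S["image"];g=im.sum(2)
for u in(223,225,227,229,231,233): print(u,[int(x) for x in g[166:196:1,u]])
gw=w["image"].sum(2); print("wrist"); 
for u in(240,246,250,256,262,266,272): print(u,[int(x) for x in gw[216:262:2,u]])
l=bot.silhouettes(S,"case_mid")
m=min(l,key=lambda d:np.hypot(d["centre"][0]-243,d["centre"][1]-180))["pixels"]
print([(u,int(np.where(m[:,u])[0].min()),int(np.where(m[:,u])[0].max())) for u in range(206,280,8) if m[:,u].any()])
E
```

```text
223 [77, 61, 68, 82, 71, 45, 64, 75, 44, 72, 72, 94, 130, 112, 220, 370, 456, 443, 405, 421, 428, 418, 387, 384, 365, 381, 391, 406, 427, 398]
225 [41, 70, 46, 52, 66, 76, 62, 74, 64, 55, 62, 78, 54, 77, 239, 389, 467, 461, 414, 418, 410, 407, 396, 382, 376, 373, 394, 399, 449, 372]
227 [47, 70, 63, 59, 58, 50, 81, 56, 59, 54, 46, 57, 63, 47, 181, 305, 411, 395, 356, 351, 353, 356, 330, 325, 321, 323, 344, 387, 454, 365]
229 [67, 67, 59, 62, 84, 51, 70, 65, 42, 77, 69, 60, 69, 90, 274, 362, 394, 383, 338, 338, 335, 337, 315, 310, 313, 309, 328, 347, 465, 423]
231 [76, 42, 57, 65, 54, 48, 66, 61, 59, 36, 56, 53, 56, 57, 313, 436, 474, 453, 418, 415, 418, 411, 385, 378, 371, 382, 401, 432, 519, 498]
233 [32, 62, 21, 81, 57, 98, 134, 149, 244, 349, 386, 382, 361, 344, 403, 442, 475, 468, 420, 412, 415, 403, 391, 384, 378, 387, 405, 433, 473, 482]
wrist
240 [521, 522, 522, 521, 523, 521, 537, 122, 63, 63, 57, 66, 62, 66, 58, 60, 62, 63, 63, 65, 67, 55, 231]
246 [512, 511, 511, 514, 512, 513, 514, 531, 344, 92, 92, 96, 89, 93, 91, 90, 91, 93, 90, 93, 91, 95, 96]
250 [507, 507, 507, 508, 505, 505, 508, 513, 328, 91, 91, 89, 92, 91, 93, 91, 91, 93, 90, 91, 94, 94, 94]
256 [478, 478, 478, 478, 481, 480, 478, 482, 298, 72, 74, 77, 76, 76, 83, 86, 87, 76, 71, 69, 61, 62, 70]
262 [481, 478, 478, 479, 478, 478, 477, 488, 312, 93, 93, 97, 94, 92, 93, 93, 97, 92, 96, 94, 92, 96, 92]
266 [490, 489, 490, 489, 492, 490, 501, 112, 58, 70, 62, 60, 62, 65, 64, 65, 57, 58, 70, 79, 90, 86, 81]
272 [484, 484, 484, 480, 482, 482, 484, 492, 506, 472, 350, 320, 243, 221, 126, 112, 108, 105, 105, 102, 95, 115, 266]
[]
```

>>> play_rows:
  moves:
    - [[0,0,2,0,0,0],[0,0,0,0,0,0]]

```text
time_s: 24.3
position: [0.5203, 0.0201, 0.0741]
tcp_rot: [[0.983, -0.181, 0.001], [-0.181, -0.983, 0.002], [0.0, -0.002, -1.0]]
force: [0.2, 0.0, 0.6]
opening: 0.006
grasp_force: 0.0
```

>>> play_rows:
  moves:
    - [[0,0,2,0,0,0],[0,0,0,0,0,0]]

```text
time_s: 24.5
position: [0.5202, 0.0201, 0.0727]
tcp_rot: [[0.983, -0.181, 0.001], [-0.181, -0.983, 0.002], [0.0, -0.002, -1.0]]
force: [-0.7, 0.3, 5.8]
opening: 0.006
grasp_force: 2.8
```

```bash
python3 - <<'E'
from q import *
S=bot.capture("side")
im=S["image"];g=im.sum(2)
for u in(223,227,231): print(u,[int(x) for x in g[172:198:1,u]])
print(bot.read_state()["force"])
T=bot.capture("top")
for d in(0,.014):
  p,R=now(); print(np.round(proj(S,p+R@[0,0,d]),1),np.round(proj(S,p+R@[0,.015,d]),1))
for q in("case_mid","case_foot"):
  for c in(S,T): print(q,[(np.round(d["centre"],1).tolist(),round(d["confidence"],2)) for d in bot.pinpoint(c,q)[:4]],np.round(proj(c,cr(15,0,82.5 if q=="case_mid" else 0,1.571)),1))
E
```

```text
223 [66, 39, 59, 40, 36, 75, 90, 121, 123, 170, 332, 438, 449, 432, 413, 416, 418, 394, 387, 376, 379, 383, 407, 428, 413, 335]
227 [52, 55, 57, 62, 71, 65, 72, 75, 52, 110, 259, 335, 346, 332, 339, 338, 334, 323, 303, 312, 322, 337, 353, 399, 335, 90]
231 [35, 44, 60, 49, 49, 42, 64, 57, 32, 241, 392, 487, 486, 420, 415, 414, 411, 397, 383, 375, 385, 404, 424, 528, 497, 308]
[-1.89849338 -0.3758037   5.63845113]
[227.5 182.8] [228.1 186.6]
[227.6 188.2] [228.2 192. ]
case_mid [([318.6, 223.4], 0.95), ([242.7, 181.7], 0.83), ([173.1, 232.6], 0.69)] [243.4 184.9]
case_mid [([326.3, 162.2], 0.87), ([305.2, 261.5], 0.79), ([283.1, 119.8], 0.64)] [255.2 195.1]
case_foot [([314.7, 254.4], 0.96), ([280.1, 183.3], 0.58)] [280.2 182.3]
case_foot [([324.2, 168.6], 0.72), ([303.3, 261.2], 0.51), ([263.1, 164.7], 0.45)] [260.5 166. ]
```

>>> play_rows:
  moves:
    - [[0,0,1.5,0,0,0],[0,0,0,0,0,0]]

```text
time_s: 25.0
position: [0.5201, 0.0201, 0.0725]
tcp_rot: [[0.983, -0.181, 0.001], [-0.181, -0.983, 0.002], [0.001, -0.002, -1.0]]
force: [-3.5, -0.0, 16.4]
opening: 0.009
grasp_force: 8.0
```

>>> play_rows:
  moves:
    - [[0,0,1.5,0,0,0],[0,0,0,0,0,0]]

```text
time_s: 25.2
position: [0.5201, 0.0202, 0.0724]
tcp_rot: [[0.984, -0.181, 0.002], [-0.181, -0.984, 0.002], [0.001, -0.002, -1.0]]
force: [-5.8, 0.8, 26.0]
opening: -0.0
grasp_force: 13.2
```

>>> play_rows:
  moves:
    - [[0,0,-10,0,0,0],[0,0,-30,0,0,0],[0,0,-40,0,0,0],[0,0,-40,0,0,0],[0,0,0,0,0,0]]
  fingers: 0.9

```text
time_s: 25.7
position: [0.5243, 0.0192, 0.1944]
tcp_rot: [[0.983, -0.181, 0.013], [-0.181, -0.983, -0.0], [0.013, -0.002, -1.0]]
force: [1.0, 0.7, -0.5]
opening: 0.371
grasp_force: 0.0
```

```bash
python3 - <<'E'
from q import *
from cs import *
from scipy.optimize import minimize
np.set_printoptions(precision=4,suppress=True)
p,R=now();print(p)
S=bot.capture("side");T=bot.capture("top");w=bot.capture("wrist")
C=[];M=[]
for c in(S,T,w):
    n=proj(c,cr(15,0,90,1.571)); l=bot.silhouettes(c,"case_mid")
    l=[d for d in l if np.hypot(*(np.array(d["centre"])-n))<40]
    print(n,[(d["centre"],round(d["confidence"],2),int(d["pixels"].sum())) for d in l])
    if l:C.append(c);M.append(l[0]["pixels"].astype(np.float32))
def mod(q): # foot x,y,z mm in tipper frame, angle; yaw
    return [caseP([*W(TP,q[0],q[1],0)[:2],TP[2]+q[4]],0,0,q[2],q[3])]
def full(q): return mod([q[0]*1e3,q[1]*1e3,q[2]*1e3,q[3],q[4]])
for k in (list(range(len(C))),)+tuple([i] for i in range(len(C))):
    print(k,fit([C[i] for i in k],[M[i] for i in k],full,[0,0,.065,1.55,0],[.006,.006,.006,.1,.05]))
for q in("case_mid","case_foot"):
  for c in(S,T,w): print(q,[(np.round(d["centre"],1).tolist(),round(d["confidence"],2)) for d in bot.pinpoint(c,q)[:4]],np.round(proj(c,cr(15,0,82.5 if q=="case_mid" else 0,1.571)),1))
print([np.round(proj(w,p+R@[-.0095,0,d]),1) for d in(-.01,0,.014)],[np.round(proj(w,p+R@[.0095,0,d]),1) for d in(-.01,0,.014)])
E
```

```text
[0.5243 0.0192 0.1944]
[np.float64(240.03142221662088), np.float64(185.15713398123253)] [([239.9, 180.5], 0.88, 1274)]
[np.float64(254.67554946011276), np.float64(197.7781016100983)] []
[np.float64(255.92007650670044), np.float64(159.97677668160406)] [([254.6, 139.8], 0.88, 6975)]
[0, 1] (array([ 0.0009,  0.0006,  0.0645,  1.5698, -0.0071]), np.float64(0.21485282480716705))
[0] (array([-0.0035,  0.0227,  0.0511,  1.7152, -0.212 ]), np.float64(0.12656985223293304))
[1] (array([ 0.001 ,  0.0006,  0.0639,  1.5835, -0.0067]), np.float64(0.02220430038869381))
case_mid [([242.7, 183.1], 0.78), ([173.8, 231.1], 0.78), ([314.7, 223.4], 0.65)] [243.4 184.9]
case_mid [([308.4, 259.4], 0.6), ([328.3, 162.5], 0.54)] [255.2 195.1]
case_mid [([253.5, 150.6], 0.9), ([477.9, 0.5], 0.65)] [255.9 152. ]
case_foot [([313.5, 255.4], 0.78), ([277.2, 182.4], 0.63), ([179.0, 267.4], 0.58)] [280.2 182.3]
case_foot [([324.1, 170.0], 0.87), ([303.4, 262.7], 0.6)] [260.5 166. ]
case_foot [([252.7, 53.5], 0.95), ([422.3, 23.2], 0.81)] [255.6  56. ]
[array([255.1, 263.9]), array([255.1, 255.2]), array([255. , 244.5])] [array([255.2, 231.8]), array([255.1, 224.6]), array([255.1, 215.7])]
```

Wrist fit: the case lies flat in the cradle (angle 1.57, foot within 1 mm). Next I move over its middle and grip it afresh.

```bash
python3 - <<'E'
from q import *
rel(W(TP,-81.5,.6,194),lean(TP[2],0,-1)); print(W(TP,-81.5,.6,67.5))
E
```

```text
26.3 [0.51996504 0.01988565 0.18870131] dp [36.  -0.1 -5.3] rot [-0.002  0.001 -0.005]
[0.55537897 0.01344092 0.0675    ]
```

>>> play_rows:
  moves:
    - [[18,0,0,0,0,-0.005],[18,0,0,0,0,0],[0,0,20,0,0,0],[0,0,30,0,0,0],[0,0,30,0,0,0]]
  fingers: 0.9

```text
time_s: 26.8
position: [0.5563, 0.0134, 0.1087]
tcp_rot: [[0.984, -0.176, 0.002], [-0.176, -0.984, 0.002], [0.002, -0.002, -1.0]]
force: [0.6, 0.4, -0.1]
opening: 0.95
grasp_force: 0.0
```

>>> play_rows:
  moves:
    - [[0,0,20,0,0,0],[0,0,15,0,0,0],[0,0,6,0,0,0],[0,0,0,0,0,0]]

```text
time_s: 27.2
position: [0.5552, 0.0137, 0.0674]
tcp_rot: [[0.984, -0.176, -0.001], [-0.176, -0.984, 0.002], [-0.001, -0.002, -1.0]]
force: [0.1, -0.5, 0.9]
opening: 0.949
grasp_force: 0.0
```

```bash
python3 - <<'E'
from q import *
rel(W(TP,-81.5,.6,67.5),lean(TP[2],0,-1)); print(bot.read_state()["force"])
E
```

```text
27.2 [0.55518784 0.01373227 0.06744072] dp [ 0.2  0.3 -0.1] rot [-0.002  0.001 -0.   ]
[ 0.10365439 -0.53250477  0.90170203]
```

>>> play_rows:
  moves:
    - [[0,0,0,0,0,0],[0,0,0,0,0,0],[0,0,0,0,0,0],[0,0,0,0,0,0],[0,0,0,0,0,0]]
  fingers: -1

```text
time_s: 27.7
position: [0.5559, 0.0137, 0.0686]
tcp_rot: [[0.984, -0.176, 0.001], [-0.176, -0.984, 0.002], [0.001, -0.002, -1.0]]
force: [-0.8, -0.2, 0.2]
opening: 0.58
grasp_force: 0.0
```

>>> play_rows:
  moves:
    - [[0,0,0,0,0,0],[0,0,0,0,0,0],[0,0,0,0,0,0],[0,0,0,0,0,0],[0,0,0,0,0,0]]

```text
time_s: 28.2
position: [0.5557, 0.0136, 0.0683]
tcp_rot: [[0.984, -0.176, 0.001], [-0.176, -0.984, 0.002], [0.0, -0.002, -1.0]]
force: [0.2, 0.2, 0.4]
opening: 0.381
grasp_force: 30.0
```

>>> play_rows:
  moves:
    - [[0,0,-5,0,0,0],[0,0,-10,0,0,0],[0,0,-20,0,0,0],[0,0,-30,0,0,0],[0,0,-30,0,0,0]]

```text
time_s: 28.7
position: [0.5551, 0.0136, 0.1644]
tcp_rot: [[0.984, -0.176, -0.0], [-0.176, -0.984, 0.002], [-0.001, -0.002, -1.0]]
force: [0.4, 0.1, -0.4]
opening: 0.384
grasp_force: 30.0
```

```bash
python3 - <<'E'
from q import *
from cs import *
np.set_printoptions(precision=4,suppress=True)
p,R=now();print(p,bot.read_state()["opening"])
S=bot.capture("side");w=bot.capture("wrist")
for c in(S,w):
    for q,d in(("case_mid",0),("case_foot",.0825)):
        print(q,[(np.round(d_["centre"],1).tolist(),round(d_["confidence"],2)) for d_ in bot.pinpoint(c,q)[:3]],np.round(proj(c,p+R@[d,0,.003]),1))
l=bot.silhouettes(S,"drawer_in");D=[l[0]["pixels"].astype(np.float32)]
for q in("drawer_in",): print([(d["centre"],d["confidence"]) for d in bot.pinpoint(S,q)],proj(S,W(DR,0,0,8)))
G=lean(DR[2],0,-1)
p,R=go(p,R,W(DR,0,0,165),G); go(p,R,W(DR,0,0,40),G)
E
```

```text
[0.5551 0.0136 0.1644] 0.3838076618390765
case_mid [([171.6, 230.7], 0.93), ([242.2, 147.2], 0.82), ([316.2, 223.2], 0.6)] [243.5 145.9]
case_foot [([314.8, 253.3], 0.81), ([178.1, 266.1], 0.72), ([281.9, 145.5], 0.58)] [282.5 143.6]
case_mid [([254.8, 238.7], 0.79), ([487.5, 53.5], 0.63)] [255.6 242.5]
case_foot [([253.3, 95.7], 0.86), ([426.0, 66.6], 0.61)] [256.  101.9]
[([208.1, 160.9], 0.62)] [np.float64(207.98635864755875), np.float64(159.70440456781594)]
5 [[-14.0, -44.2, -0.0, -0.0, 0.0, 0.003], [-14.2, -44.2, -0.0, -0.0, 0.0, 0.003], [-14.3, -44.1, -0.0, -0.0, 0.0, 0.003], [-14.5, -44.0, -0.0, -0.0, 0.0, 0.003], [-14.5, -44.1, -0.1, -0.0, 0.0, 0.003]]
3 [[0.0, 0.1, 41.7, -0.001, 0.0, -0.0], [0.0, 0.1, 41.7, -0.001, 0.0, -0.0], [0.0, -0.0, 41.6, -0.001, 0.0, -0.0]]
```

>>> play_rows:
  moves:
    - [[-10,-31,0,0,0,0.002],[-10,-32,0,0,0,0.002],[-10,-32,0,0,0,0.002],[-10,-32,0,0,0,0.002],[-10,-32,0,0,0,0.002]]

```text
time_s: 29.6
position: [0.5341, 0.18, 0.1623]
tcp_rot: [[0.982, -0.187, -0.002], [-0.187, -0.982, 0.002], [-0.002, -0.001, -1.0]]
force: [0.1, 0.7, -1.1]
opening: 0.381
grasp_force: 30.0
```

>>> play_rows:
  moves:
    - [[-10,-32,0,0,0,0.002],[-11,-30,0,0,0,0.002],[0,0,0,0,0,0],[0,0,0,0,0,0]]

```text
time_s: 30.0
position: [0.5251, 0.2441, 0.1625]
tcp_rot: [[0.982, -0.188, -0.001], [-0.188, -0.982, 0.001], [-0.002, -0.001, -1.0]]
force: [-0.1, -0.4, -2.1]
opening: 0.381
grasp_force: 30.0
```

```bash
python3 - <<'E'
from q import *
rel(W(DR,0,0,165),lean(DR[2],0,-1))
w=bot.capture("wrist"); print([(d["centre"],round(d["confidence"],2)) for d in bot.pinpoint(w,"drawer_in")],proj(w,W(DR,0,0,8)))
E
```

```text
30.0 [0.52514154 0.24408337 0.16253778] dp [-0.   0.6 -2.5] rot [-0.001  0.002  0.002]
[] [np.float64(255.5876448203641), np.float64(179.63891198870138)]
```

>>> play_rows:
  moves:
    - [[0,0,30,0,0,0],[0,0,35,0,0,0],[0,0,35,0,0,0],[0,0,22,0,0,0],[0,0,8,0,0,0]]

```text
time_s: 30.6
position: [0.5247, 0.2421, 0.031]
tcp_rot: [[0.981, -0.192, -0.005], [-0.192, -0.981, 0.001], [-0.005, 0.0, -1.0]]
force: [-0.0, -0.4, -1.8]
opening: 0.384
grasp_force: 30.0
```

>>> play_rows:
  moves:
    - [[0,0,2,0,0,0],[0,0,1,0,0,0],[0,0,0,0,0,0]]

```text
time_s: 30.9
position: [0.5273, 0.244, 0.0319]
tcp_rot: [[0.982, -0.191, 0.003], [-0.191, -0.982, 0.003], [0.003, -0.003, -1.0]]
force: [-0.0, -0.0, -1.8]
opening: 0.378
grasp_force: 30.0
```

>>> play_rows:
  moves:
    - [[0,0,1,0,0,0],[0,0,1,0,0,0],[0,0,0,0,0,0]]

```text
time_s: 31.2
position: [0.5263, 0.2441, 0.0292]
tcp_rot: [[0.982, -0.19, 0.001], [-0.19, -0.982, 0.002], [0.001, -0.003, -1.0]]
force: [0.4, -0.4, -1.1]
opening: 0.385
grasp_force: 30.0
```

>>> play_rows:
  moves:
    - [[0,0,1,0,0,0],[0,0,1,0,0,0],[0,0,0,0,0,0]]

```text
time_s: 31.5
position: [0.526, 0.244, 0.0265]
tcp_rot: [[0.982, -0.19, 0.0], [-0.19, -0.982, 0.002], [-0.0, -0.002, -1.0]]
force: [-0.4, 0.2, -2.0]
opening: 0.382
grasp_force: 30.0
```

>>> play_rows:
  moves:
    - [[0,0,1,0,0,0],[0,0,0,0,0,0]]

```text
time_s: 31.7
position: [0.5261, 0.244, 0.0263]
tcp_rot: [[0.982, -0.19, 0.001], [-0.19, -0.982, 0.002], [0.0, -0.002, -1.0]]
force: [-1.0, -0.3, 3.6]
opening: 0.382
grasp_force: 30.0
```

>>> play_rows:
  moves:
    - [[0,0,0,0,0,0],[0,0,0,0,0,0],[0,0,0,0,0,0],[0,0,0,0,0,0],[0,0,0,0,0,0]]
  fingers: 0.4

```text
time_s: 32.2
position: [0.5262, 0.244, 0.0256]
tcp_rot: [[0.982, -0.19, 0.001], [-0.19, -0.982, 0.002], [0.0, -0.002, -1.0]]
force: [0.7, -0.3, -1.3]
opening: 0.682
grasp_force: 0.0
```

>>> play_rows:
  moves:
    - [[0,0,-5,0,0,0],[0,0,-15,0,0,0],[0,0,-35,0,0,0],[0,0,-40,0,0,0],[0,0,-40,0,0,0]]

```text
time_s: 32.7
position: [0.5259, 0.2437, 0.1631]
tcp_rot: [[0.982, -0.19, 0.001], [-0.19, -0.982, 0.002], [0.001, -0.002, -1.0]]
force: [0.3, -0.3, 0.0]
opening: 0.7
grasp_force: 0.0
```

>>> play_rows:
  moves:
    - [[0,0,-30,0,0,0],[0,0,0,0,0,0],[0,0,0,0,0,0]]

```text
time_s: 33.0
position: [0.5263, 0.2437, 0.1924]
tcp_rot: [[0.982, -0.19, 0.003], [-0.19, -0.982, 0.003], [0.003, -0.003, -1.0]]
force: [-0.1, -0.1, -0.6]
opening: 0.702
grasp_force: 0.0
```

```bash
python3 - <<'E'
from q import *
from cs import *
np.set_printoptions(precision=4,suppress=True)
s=bot.read_state();print(s["time_s"],s["position"],s["force"],s["opening"])
S=bot.capture("side");w=bot.capture("wrist")
C=[];M=[]
for c in(w,S):
    n=np.array(proj(c,W(DR,0,0,23)));l=[d for d in bot.silhouettes(c,"case_mid") if np.hypot(*(np.array(d["centre"])-n))<60]
    print(n,[(d["centre"],round(d["confidence"],2)) for d in l])
    if l and c is w:
        def mod(q): return [caseP([*W(DR,q[0]*1e3,q[1]*1e3,0)[:2],DR[2]+q[4]],0,0,q[2]*1e3,q[3])]
        print(fit([c],[l[0]["pixels"].astype(np.float32)],mod,[.0825,0,.023,1.571,0],[.006,.006,.006,.05,.05]))
    print([(d["centre"],round(d["confidence"],2)) for d in bot.pinpoint(c,"neighbour_a")[:4]])
E
```

```text
33.0 [0.5263 0.2437 0.1924] [-0.1156 -0.1312 -0.6455] 0.7024839996164245
[255.2694 177.2326] [([256.9, 167.3], 0.7)]
(array([ 0.0839,  0.0007,  0.0235,  1.5818, -0.0045]), np.float64(0.02648736722767353))
[([470.8, 22.9], 0.22)]
[207.6929 154.8224] [([208.1, 152.3], 0.89)]
[([279.1, 298.5], 0.9), ([270.0, 286.7], 0.84)]
```

Case lies flat and centred in the drawer (centre about 1 mm off, level within about 0.01 rad, z 23 mm). I hand it in.

```bash
python3 -c "
from rig import bot
print(bot.hand_in())"
```

```text
the job is handed in; nothing more can be done
None
```

The round-topped case was tipped, seated in the cradle, pushed flat, regripped and laid in the drawer, and the job is handed in at about 33 s; hand-in gave no verdict, the last fit put it flat, lengthwise and within about 1 mm of the drawer's centre, and I did not recheck the flask.

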